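# Load a counting chamber into a slide reader and lock the gate

## Robot

A 6-joint arm with a two-finger parallel gripper is mounted at the origin on the work surface. World frame = base frame: x ahead of the robot, y to its left, z up, the work surface at z = 0. Lengths are in m, angles in rad, forces in N, time in s.
With the tool pointing down it reaches from about 0.25 to 0.725 m from the base axis. Payload 4 kg.
Tool frame: the origin (TCP) lies midway between the tips of the shut fingers; the grasp point (between the pads) lies 19 mm behind it; z points along the fingers, y is the direction in which the jaws open and shut (so a half turn about z gives the same grasp; the last joint's range is limited). The gripper opens to 85 mm and grips with 20 to 120 N. Pads are 22 mm wide; open, the fingers measure 114 mm over their backs; the gripper's body (76 mm by 85 mm) begins 54 mm behind the grasp point. The pads swing forward as they close: fully open they stand 13 mm farther back than shut.
Start: joints at [1.192, 0.241, 0.005, 1.335, 0, 1.571], TCP at [0.185, 0.465, 0.231] pointing down, gripper open.
Joint ranges: [-2.72, 2.72], [-1.05, 1.87], [-1.09, 1.28], [-1.99, 2.15], [-1.42, 1.44], [-3.14, 3.14]. Speed limits (rad/s): [2.79, 2.79, 3.14, 3.14, 3.14, 3.14].

## Interface

Orientations are given as a unit quaternion [x, y, z, w].
In Python, from workcell import bot, eyes, job gives the robot as it stands.
- The arm moves only by the shell command python3 -m crank 'ROWS'. ROWS is a JSON object of lists of equal length, an entry for each row: "dr": the turn, a rotation vector about the tool's x, y, z in rad, a list of three; "travel": the shift along the tool's x, y, z in m, a list of three; "hand": the finger opening in m, from 0 to 0.0854. In form: {"dr": [[wx, wy, wz], ...], "travel": [[x, y, z], ...], "hand": [hand, ...]}. A call has 1 to 10 rows; each row is the pose to reach, as a shift and turn from the pose commanded when the call began, along the tool's axes at that moment; what a row does not reach only later rows make up. A row lasts 1/8 s, in which the tool goes at most 62.5 mm and 10.7 degrees, less where a joint would pass 70% of its speed; a pose out of reach is approached as far as the arm can. A call with a gripper value outside its range is refused whole. The fingers move at their own pace and stop on an object; the grip force is fixed at half the most. Time passes only in rows, so rows that repeat a pose let the fingers close. It gives the time, the measured TCP pose, the force and the opening at its end, in the units of the state.
- bot.get_obs(): the state, without advancing time (a new reading comes with each control period).
- eyes.camera(name): name is "scene" or "top"; returns a dict with "color" (480x640x3 uint8, red, green, blue), "K" (3x3 intrinsics, pixels), "D" ([k1, k2, p1, p2, k3] as OpenCV has them; the pictures are not rectified), "R" (3x3) and "t" (3): a world point X has camera coordinates R X + t. Camera axes: x right, y down, z forward; pixel columns grow to the right and rows downward; lengths in m; the calibration is good to about 2 mm. A picture is of the moment at which its call begins. There is no depth.
- job.job_done(): hands the job in, once; it reports no verdict.
The state is a dict: "clock": time; "joint_pos": joint angles; "joint_vel": joint speeds; "tau": joint torques, N m; "eef_pos": TCP position; "tool_rot": TCP orientation; "ft_force": force on the tool from outside, world axes, zero at the start; "ft_torque": the same for the moment, N m; "grip_width": finger opening in m.
Only numpy, scipy, OpenCV 4.12 (cv2) and the standard library are available. Lean on these libraries where they do the work, as an engineer would, in place of code of your own. Each camera call takes 0.05 s, during which the arm holds its last target.

## Task

Take the thick glass counting chamber from its little rest and slide it lengthwise under the two sprung clips of the slide reader until it is fully home against the end stops and the clips have snapped down into its groove. Then lock it in: pull the sprung collar up, turn it clockwise so that its arm swings round behind the chamber, and let it down fully into the other notch. Leave the other things on the bench where they are.

Things in the scene. Friction and masses are not known exactly. Their poses are not given: they have to be found in the camera images.
- chamber: Counting chamber: clear glass plate with two small white squares on its middle, 76 (its x) x 34 (y) x 6 mm (z), 40 g. Origin: centre of its underside. Two grooves 12 mm wide, 2.5 mm deep, cross its top, centred 26 mm either side of the middle: either end may go in first. Starts flat on the rest, lengthwise on it, centred within 4 mm; its ends overhang the rest's top by about 23 mm.
- rest: Fixed small grey block that carries the chamber: top 30 (its x) x 20 mm, 16 mm high, on a foot 50 x 24 x 3 mm. Origin: centre of its underside. It may stand left or right of the reader.
- reader: Fixed slide reader, low box 220 x 220 mm, deck at 45 mm. Origin: centre of underside; x: way in for the chamber (roughly away from the robot), z up. Black bed on the deck: 60 mm wide, top at 65 mm, x -20 to 72 mm. Rails 5 mm high, flared mouths from x = -17 mm, inner faces at y = +-18.8 mm. End stops at x = 52 mm. At x below -20 mm only the deck: fingers can go 17 mm lower than the bed top.
- seat (a point): Point on the bed where the chamber's origin lies when it is fully home, axes as the reader's; the chamber's rear end is then at reader x = -24 mm, overhanging the bed by 4 mm.
- bed_edge (a point): Middle of the rear top edge of the bed (reader x = -20, y = 0, z = 65 mm). The chamber's front end enters here.
- clip_left (a joint): Left sprung clip, steel leaf 11.5 mm left of the bed's middle, rad. 0: no chamber under it, bead 2.5 mm over the bed. The chamber's front lifts its sloping nose (nose from reader x = 21 mm, bead at 40 mm): about 0.12 riding on the full thickness, about 0.03 once snapped into the groove. Pushing the chamber under both clips takes some 3 to 8 N.
- clip_right (a joint): Right sprung clip, the same, 11.5 mm right of the middle line.
- collar_top (a point): Centre of the upper end of the sprung collar, a knurled steel sleeve 34 mm in diameter on an upright axis at reader x = -32, y = +75 mm. Collar down: this point is 108 mm above the table and the sleeve can be gripped from 73 to 108 mm above the table. A thin fixed post ends 7 mm above it. The point rises with the collar.
- lift (a joint): How far the collar is pulled up, m: 0 down, 0.016 at most. Its spring pulls down with 3.5 N at 0, 7 N at 0.012, plus 1.5 N weight. It can turn only when lifted more than 0.009; 0.012 to 0.015 clears everything. Let go between the notches it stays up on the aluminium sector.
- collar (a joint): How far the collar is turned clockwise seen from above, rad: 0 (to 0.04) in the open notch, where it starts; 1.2 (end of travel) over the locking notch, where it drops if it is past about 1.16. Turns easily when lifted.
- gate_tip (a point): End of the gate arm, an 8 x 8 mm steel bar at the collar's foot, out to 73 mm from its axis; top 71 mm above the table when down. Open: points along the reader's +x and a little to -y, beside the bed. Locked: points to the reader's -y, across the way in, 4 mm behind the rear end of a chamber that is home; it cannot go down if the chamber is not home.
- petri: Shallow open glass dish, 90 mm across, 16 mm high, on the other side of the reader from the rest; leave alone. Origin: centre of its underside.
- bottle_a: Small amber bottle with black cap, 44 mm across, 85 mm high, at the far right; leave alone. Origin: centre of its underside.
- slide_box: Grey slide box with white lid, 85 x 170 x 35 mm, far left; leave alone. Origin: centre of its underside.
- forceps: Steel forceps 125 mm long lying on the right; leave alone. Origin: centre of its underside.
- pen: Black pen 130 mm long, 12 mm thick, lying far left; leave alone. Origin: centre of its underside.
Things that resemble listed ones, but are neither listed nor needed, are in the scene too. What is meant by the chamber is not pink, and is the larger of those in its own colour.

How it is judged:
On the way, in this order (a step that is already met when the one before it is completed fails the run):
1. the chamber is slid home under the clips, which have snapped down, the gate still open (distance between chamber and seat below 0.005 m and angle between the x axis of chamber and the x axis of seat, either way round below 0.08 rad and value of joint each of clip_left, clip_right below 0.075 rad and value of joint collar below 0.1 rad), for 0.2 s.
2. the collar is pulled up and turned clockwise (value of joint lift above 0.007 m and value of joint collar above 0.4 rad).
At the end, for the whole second after the job is handed in: The chamber lies at rest within 5 mm of its seat and within 0.08 rad of straight, both clips snapped down in its groove (below 0.075 rad), the collar turned past 1.1 rad and down in the locking notch (lift below 2 mm) (distance between chamber and seat below 0.005 m and angle between the x axis of chamber and the x axis of seat, either way round below 0.08 rad and value of joint each of clip_left, clip_right below 0.075 rad and value of joint collar above 1.1 rad and value of joint lift below 0.002 m and linear speed of chamber below 0.01 m/s); the robot touches nothing.
It fails at once if another thing on the bench is shifted by more than 30 mm (distance of any of petri, bottle_a, slide_box, forceps, pen from where it was at the start of the episode above 0.03 m).
It also fails if it takes over 61 s, if anything falls off the work surface, if the arm or the gripper's body presses on something with over 40 N, if the wrist force passes 120 N, or if a joint passes its speed limit or range.

## Working session

There is one attempt and no reset: what is moved stays moved. The work goes in short steps, Python scripts to look and compute and a shell command to move; the robot and the scene stay as the last step left them, time stands still between calls to the robot, and variables do not carry over. Pictures are saved under pics/ and viewed, and the job is handed in when it is done.

```bash
ls; mkdir -p pics
python3 - <<'E'
from workcell import bot,eyes,job
import cv2
o=bot.get_obs();print(o)
for n in("scene","top"):
    c=eyes.camera(n);cv2.imwrite(f"pics/{n}0.png",c["color"][:,:,::-1]);print(n,c["K"],c["D"],c["R"],c["t"])
E
```

```text
pics
{'clock': 0.0, 'joint_pos': array([1.19199737e+00, 2.41440519e-01, 3.69643889e-03, 1.33519069e+00,
       2.39423800e-06, 1.57077917e+00]), 'joint_vel': array([ 0.00036514,  0.0001204 , -0.00086644,  0.00059705,  0.00075032,
       -0.00080436]), 'tau': array([ 2.17155930e-04, -3.72321117e+01,  2.52407169e+01,  1.70170027e-02,
        9.52359983e-05, -3.96028810e-06]), 'eef_pos': array([0.18466412, 0.46395799, 0.2303886 ]), 'tool_rot': array([ 1.88260613e-01,  9.82118526e-01, -1.04987386e-03, -2.02486110e-04]), 'ft_force': array([-0.42319322, -0.62093976, -0.33095449]), 'ft_torque': array([-0.05361833, -0.03547021, -0.08458072]), 'grip_width': 0.08558906213053333}
scene [[450.61893683   0.         312.24461357]
 [  0.         450.61893683 236.70941539]
 [  0.           0.           1.        ]] [-0.07631715  0.          0.          0.          0.        ] [[ 0.87649324  0.48134072 -0.00840878]
 [ 0.31220426 -0.581628   -0.75115735]
 [-0.36645341  0.65575908 -0.66006964]] [-0.4817047  -0.11470141  1.31308322]
top [[450.8624291    0.         318.89805   ]
 [  0.         450.8624291  242.59933303]
 [  0.           0.           1.        ]] [-0.03102227  0.          0.          0.          0.        ] [[ 0.01116866 -0.99990658 -0.00788041]
 [-0.99489656 -0.01032166 -0.10037082]
 [ 0.1002801   0.0089612  -0.99491889]] [-0.01516592  0.55510777  1.23995458]
```

View pics/scene0.png

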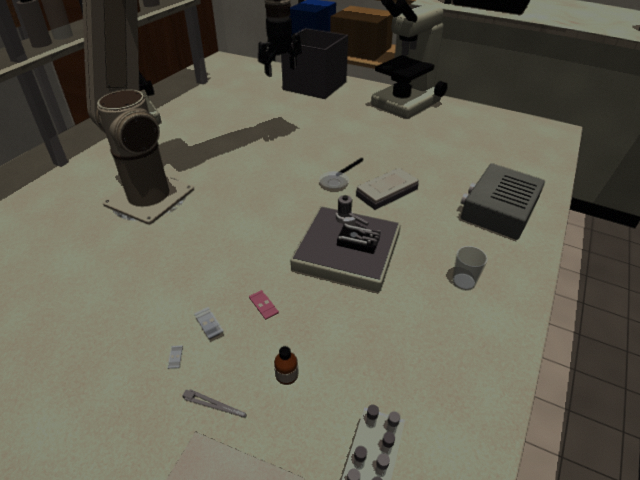

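View pics/top0.png

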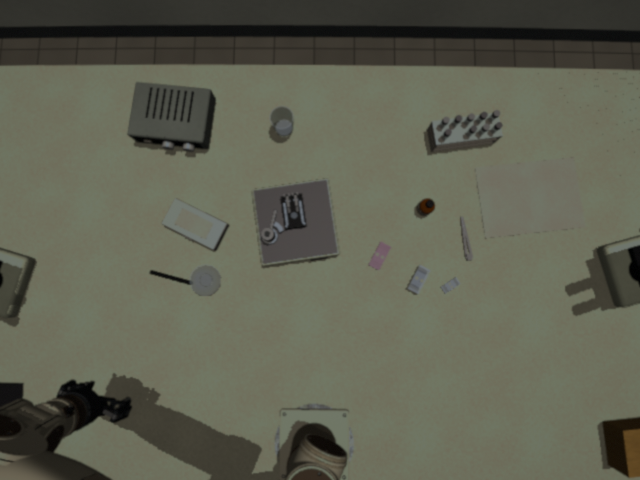

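Candidates for the chamber, in top-view pixels: the pink plate (380,256), the larger clear plate (417,279) and the smaller clear plate (450,285). The larger clear one fits, being not pink and the larger of its colour. I'll confirm that in an enlarged crop.

Run:
```python
import cv2,numpy as np
a=cv2.imread("pics/top0.png");b=cv2.imread("pics/scene0.png")
def cr(i,x,y,w,h,s,g=1.8): return cv2.convertScaleAbs(cv2.resize(i[y:y+h,x:x+w],None,fx=s,fy=s,interpolation=cv2.INTER_CUBIC),alpha=g)
cv2.imwrite("pics/c1.png",np.vstack([cr(a,360,235,110,66,7,1.5)[:300*2],])[:600])
cv2.imwrite("pics/c2.png",cr(a,245,172,100,100,6))
cv2.imwrite("pics/c3.png",np.vstack([cr(b,285,185,130,105,5)]))
cv2.imwrite("pics/c4.png",np.vstack([cr(b,150,280,140,90,5,1.3)]))
```

```text
(no output)
```

View pics/c1.png

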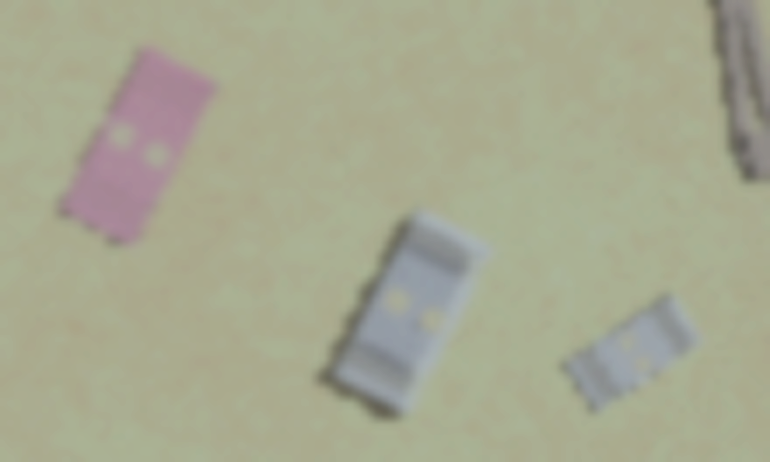

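View pics/c2.png

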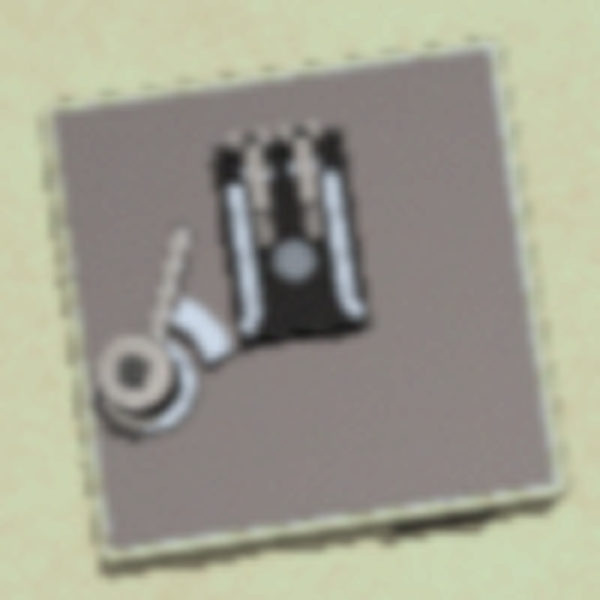

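View pics/c3.png

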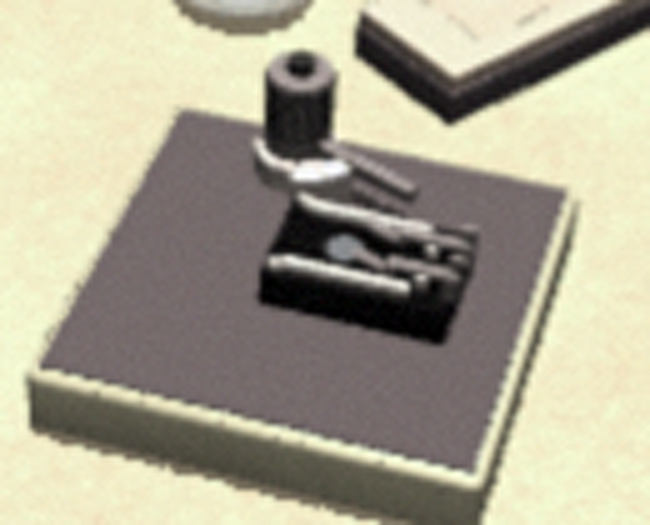

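View pics/c4.png

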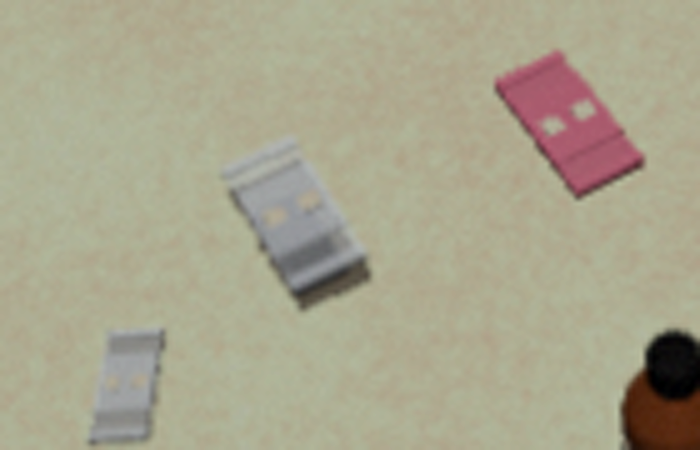

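The crops confirm it. The larger clear plate at top (417,279), with two pale squares and two grooves, sits raised and casts a shadow, so it is the chamber on its rest. The small one at (450,285) and the pink one at (380,256) lie on the table. Next I'll measure.

```bash
cat > h.py <<'E'
import numpy as np,cv2
from workcell import bot,eyes,job
def ray(c,uv,z):
    p=cv2.undistortPoints(np.array(uv,float).reshape(-1,1,2),c["K"],c["D"]).reshape(-1,2)
    d=np.c_[p,np.ones(len(p))]@c["R"]; o=-c["R"].T@c["t"]
    return (o+d*((z-o[2])/d[:,2])[:,None])
def proj(c,X):
    r,_=cv2.Rodrigues(c["R"]);return cv2.projectPoints(np.array(X,float).reshape(-1,3),r,c["t"],c["K"],c["D"])[0].reshape(-1,2)
def big(m,lo=0,near=None):
    cs=cv2.findContours(m.astype(np.uint8),cv2.RETR_EXTERNAL,cv2.CHAIN_APPROX_NONE)[0]
    return max(cs,key=cv2.contourArea)
def tri(c1,u1,c2,u2):
    A=[];o=[];
    for c,u in((c1,u1),(c2,u2)):
        p=cv2.undistortPoints(np.array(u,float).reshape(1,1,2),c["K"],c["D"]).reshape(2)
        d=c["R"].T@np.r_[p,1];d/=np.linalg.norm(d);M=np.eye(3)-np.outer(d,d);A.append(M);o.append(M@(-c["R"].T@c["t"]))
    return np.linalg.solve(A[0]+A[1],o[0]+o[1])
E
python3 - <<'E'
from h import *
t=eyes.camera("top");s=eyes.camera("scene")
img=t["color"].astype(int);by=img[:,:,0]-img[:,:,2]
for y,x in((279,417),(270,400),(255,380),(215,325),(200,290),(260,300)):print((x,y),img[y,x])
# chamber
def win(m,x0,x1,y0,y1):
    w=np.zeros_like(m,bool);w[y0:y1,x0:x1]=1;return m&w
m=win(by<12,400,434,258,300)
c=big(m);r=cv2.minAreaRect(ray(t,c.reshape(-1,2),.022)[:,:2].astype(np.float32)*1000);print("chamber top",r,len(c))
si=s["color"].astype(int);sb=si[:,:,0]-si[:,:,2]
m=win(sb<15,190,228,305,343)&(si.sum(2)>200)
c=big(m);r=cv2.minAreaRect(ray(s,c.reshape(-1,2),.020)[:,:2].astype(np.float32)*1000);print("chamber scene",r,len(c))
# deck grey
m=win(by<25,248,344,175,270)
m=cv2.morphologyEx(m.astype(np.uint8),cv2.MORPH_CLOSE,np.ones((5,5)))
c=big(m);r=cv2.minAreaRect(ray(t,c.reshape(-1,2),.045)[:,:2].astype(np.float32)*1000);print("deck",r,len(c))
m=win(img.sum(2)<110,270,320,185,235)
m=cv2.morphologyEx(m.astype(np.uint8),cv2.MORPH_CLOSE,np.ones((9,9)))
c=big(m);r=cv2.minAreaRect(ray(t,c.reshape(-1,2),.065)[:,:2].astype(np.float32)*1000);print("bed",r,len(c))
# collar
print("collar",ray(t,[[245+134/6-.4,172+373/6-.4]],.108), proj(s,ray(t,[[245+134/6-.4,172+373/6-.4]],.108)))
E
```

```text
(417, 279) [107 110 106]
(400, 270) [114 117  98]
(380, 255) [113  95 102]
(325, 215) [78 73 71]
(290, 200) [49 50 51]
(300, 260) [69 69 58]
chamber top ((456.1713562011719, -289.448486328125), (40.75369644165039, 82.60704803466797), 61.86503982543945) 72
chamber scene ((455.9352111816406, -286.81884765625), (36.09397888183594, 79.31544494628906), 61.697696685791016) 79
deck ((611.873046875, 57.812469482421875), (265.1987609863281, 268.14495849609375), 0.4965156018733978) 378
bed ((636.629150390625, 63.18769073486328), (92.2316665649414, 57.29908752441406), 8.7748384475708) 122
collar [[0.56919195 0.1276489  0.108     ]] [[343.57368995 199.47761163]]
```

Run:
```python
from h import *
t=eyes.camera("top");s=eyes.camera("scene")
img=t["color"].astype(int);by=img[:,:,0]-img[:,:,2]
m=np.zeros(by.shape,np.uint8);w=(by<17)
m[172:272,245:345]=w[172:272,245:345]
m=cv2.morphologyEx(m,cv2.MORPH_OPEN,np.ones((5,5)));m=cv2.morphologyEx(m,cv2.MORPH_CLOSE,np.ones((5,5)))
c=big(m);r=cv2.minAreaRect(ray(t,c.reshape(-1,2),.045)[:,:2].astype(np.float32)*1000);print("deck",r)
# overlay check in both
def overlay(o,yaw,ch,cy):
    R=lambda a:np.array([[np.cos(a),-np.sin(a)],[np.sin(a),np.cos(a)]])
    L=[]
    def poly(b,a,pts,z):
        q=np.array(pts)@R(a).T+b;return np.c_[q,np.full(len(q),z)]
    L.append(poly(o,yaw,[[-.11,-.11],[.11,-.11],[.11,.11],[-.11,.11]],.045))
    L.append(poly(o,yaw,[[-.02,-.03],[.072,-.03],[.072,.03],[-.02,.03]],.065))
    an=np.linspace(0,6.28,20)
    L.append(poly(o,yaw,np.c_[-.032+.017*np.cos(an),.075+.017*np.sin(an)],.108))
    for z in(.022,.016):L.append(poly(ch,cy,[[-.038,-.017],[.038,-.017],[.038,.017],[-.038,.017]],z))
    for n,c,bx in(("t",t,[(245,172,100,100,6),(390,250,50,50,12)]),("s",s,[(285,185,130,105,5),(180,295,60,60,10)])):
        for k,(x,y,w,h,f) in enumerate(bx):
            im=cv2.convertScaleAbs(cv2.resize(c["color"][y:y+h,x:x+w,::-1],None,fx=f,fy=f,interpolation=cv2.INTER_CUBIC),alpha=1.6)
            for p in L:
                u=((proj(c,p)-[x,y]+.5)*f-.5).astype(int);cv2.polylines(im,[u.reshape(-1,1,2)],True,(0,255,0),1)
            cv2.imwrite(f"pics/ov_{n}{k}.png",im)
overlay(np.array([.611,.0585]),np.radians(8.6),np.array([.456,-.2872]),np.radians(-28.2))
```

```text
deck ((611.73779296875, 63.70556640625), (281.91705322265625, 266.3450622558594), 2.3289411067962646)
```

View pics/ov_t0.png

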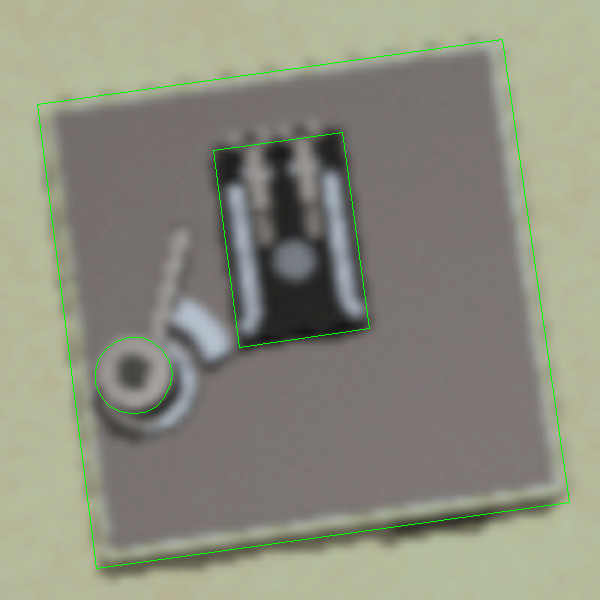

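View pics/ov_t1.png

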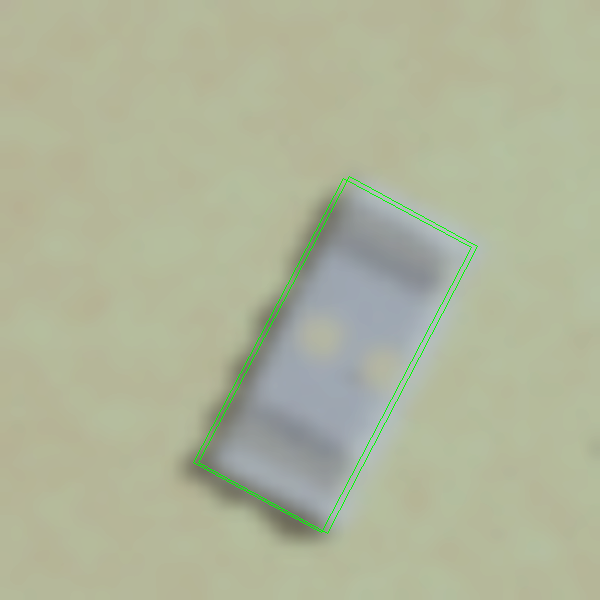

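View pics/ov_s0.png

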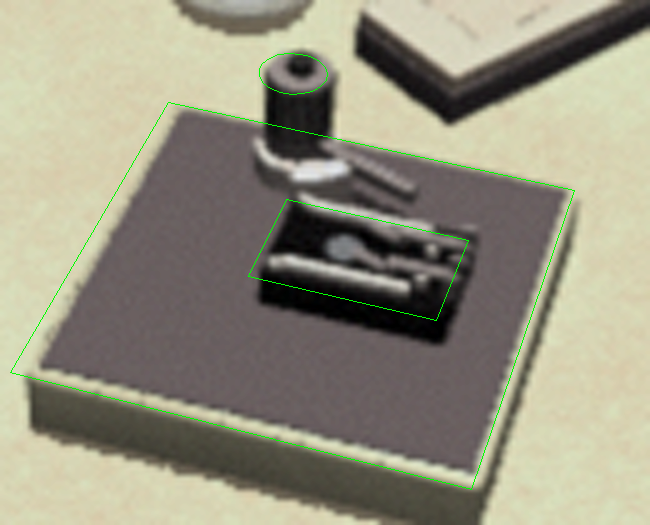

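View pics/ov_s1.png

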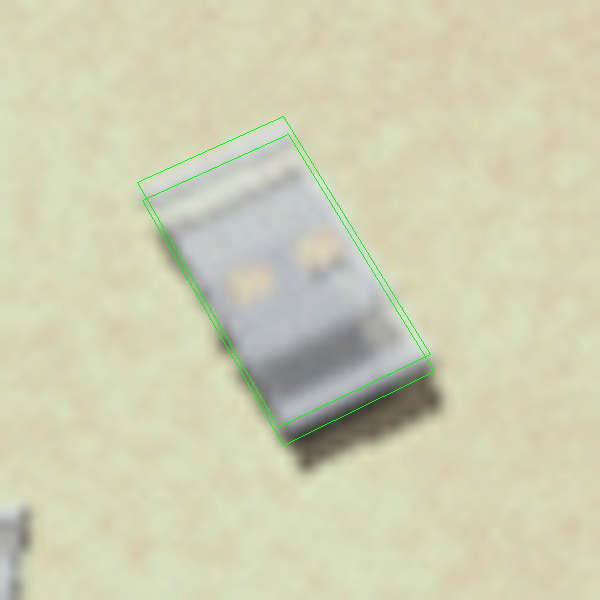

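```bash
cat >> h.py <<'E'
from scipy.spatial.transform import Rotation as Rn
def Rtool(psi): # tool down, tool y at world yaw psi (deg)
    a=np.radians(psi);y=np.array([np.cos(a),np.sin(a),0]);z=np.array([0,0,-1.]);return np.c_[np.cross(y,z),y,z]
def plan(pos,psi):
    o=bot.get_obs();R0=Rn.from_quat(o["tool_rot"]).as_matrix()
    d=R0.T@(np.array(pos)-o["eef_pos"]);w=Rn.from_matrix(R0.T@Rtool(psi)).as_rotvec()
    print("t",round(o["clock"],2),"tcp",o["eef_pos"].round(4),"psi",np.degrees(np.arctan2(R0[1,1],R0[0,1])).round(2),"F",o["ft_force"].round(1),"g",round(o["grip_width"],4),"j",o["joint_pos"].round(2))
    print("travel",d.round(4),"dr",w.round(4))
E
python3 -c "
from h import *
plan([.4296,-.2743,.13],61.8)"
```

```text
t 0.3 tcp [0.1848 0.4644 0.231 ] psi 68.3 F [-0.5 -0.7 -0.4] g 0.0858 j [ 1.19  0.24  0.    1.34 -0.    1.57]
travel [-0.5006 -0.5957  0.1014] dr [-0.0007  0.      0.1134]
```

```bash
python3 -m crank '{"dr":[[0,0,0.01],[0,0,0.02],[0,0,0.03],[0,0,0.04],[0,0,0.05],[0,0,0.06],[0,0,0.07],[0,0,0.08],[0,0,0.09],[0,0,0.1]],"travel":[[-0.03,-0.035,0],[-0.065,-0.075,0],[-0.1,-0.12,0],[-0.14,-0.165,0],[-0.18,-0.21,0],[-0.215,-0.255,0],[-0.25,-0.3,0],[-0.29,-0.345,0],[-0.33,-0.39,0],[-0.37,-0.435,0]],"hand":[0.056,0.056,0.056,0.056,0.056,0.056,0.056,0.056,0.056,0.056]}'
python3 -c "
from h import *
plan([.4296,-.2743,.13],61.8)"
```

```text
clock: 1.55
eef_pos: [0.3682, -0.0785, 0.2317]
tool_rot: [0.238, 0.971, 0.0, 0.001]
ft_force: [1.4, 0.9, 0.4]
grip_width: 0.056
t 1.55 tcp [ 0.3682 -0.0785  0.2317] psi 62.52 F [1.4 0.9 0.4] g 0.056 j [-0.21 -0.01 -0.28  1.3   0.    0.27]
travel [-0.1447 -0.1454  0.1017] dr [0.0007 0.0013 0.0125]
```

```bash
python3 -m crank '{"dr":[[0,0,0.01],[0,0,0.0125],[0,0,0.0125],[0,0,0.0125],[0,0,0.0125],[0,0,0.0125],[0,0,0.0125]],"travel":[[-0.035,-0.035,0.02],[-0.07,-0.07,0.04],[-0.105,-0.105,0.06],[-0.135,-0.135,0.08],[-0.145,-0.145,0.1],[-0.145,-0.145,0.1],[-0.145,-0.145,0.1]],"hand":[0.056,0.056,0.056,0.056,0.056,0.056,0.056]}'
python3 - <<'E'
from h import *
plan([.4296,-.2743,.06],61.8)
for n,x,y,w,h in(("top",370,230,90,75),("scene",150,260,120,100)):
    c=eyes.camera(n)["color"][y:y+h,x:x+w,::-1];cv2.imwrite(f"pics/a_{n}.png",cv2.convertScaleAbs(cv2.resize(c,None,fx=6,fy=6,interpolation=cv2.INTER_CUBIC),alpha=1.6))
E
```

```text
clock: 2.42
eef_pos: [0.4296, -0.2714, 0.1318]
tool_rot: [0.243, 0.97, 0.0, -0.0]
ft_force: [-0.3, 0.3, -0.5]
grip_width: 0.0561
t 2.42 tcp [ 0.4296 -0.2714  0.1318] psi 61.87 F [-0.3  0.3 -0.5] g 0.0561 j [-0.56  0.32 -0.15  1.1   0.   -0.07]
travel [-0.0013 -0.0026  0.0718] dr [ 0.0002 -0.0001  0.0013]
```

View pics/a_top.png

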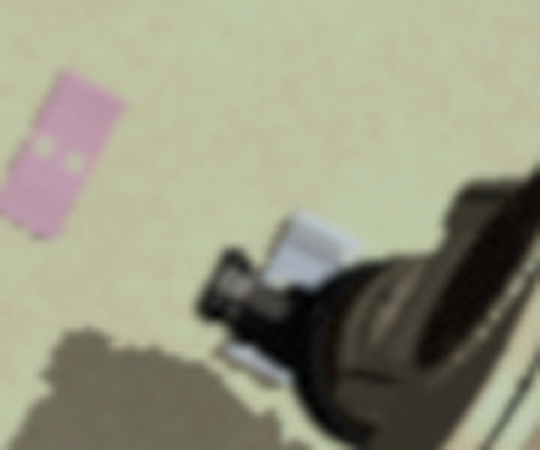

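View pics/a_scene.png

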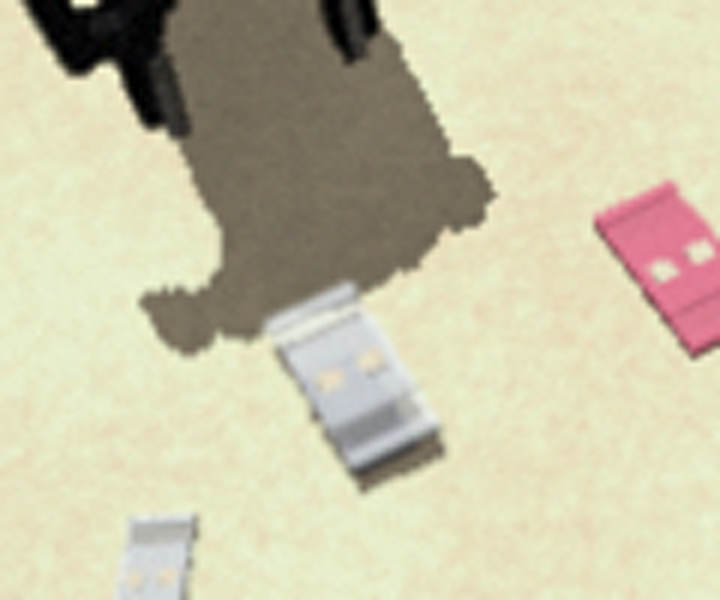

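```bash
python3 -m crank '{"dr":[[0,0,0],[0,0,0],[0,0,0],[0,0,0]],"travel":[[-0.001,-0.0025,0.04],[-0.001,-0.0025,0.08],[-0.001,-0.0025,0.1],[-0.001,-0.0025,0.1]],"hand":[0.056,0.056,0.056,0.056]}'
python3 - <<'E'
from h import *
plan([.4296,-.2743,.06],61.8)
for n,x,y,w,h in(("scene",150,260,120,100),):
    c=eyes.camera(n)["color"][y:y+h,x:x+w,::-1];cv2.imwrite(f"pics/b_{n}.png",cv2.convertScaleAbs(cv2.resize(c,None,fx=6,fy=6,interpolation=cv2.INTER_CUBIC),alpha=1.6))
E
```

```text
clock: 3.02
eef_pos: [0.4286, -0.2734, 0.0308]
tool_rot: [0.243, 0.97, 0.0, -0.001]
ft_force: [0.1, -0.1, 0.0]
grip_width: 0.0558
t 3.02 tcp [ 0.4286 -0.2734  0.0308] psi 61.91 F [ 0.1 -0.1  0. ] g 0.0558 j [-0.57  0.44 -0.28  0.85  0.   -0.08]
travel [-0.0012 -0.0003 -0.0292] dr [ 0.0002 -0.0024  0.002 ]
```

View pics/b_scene.png

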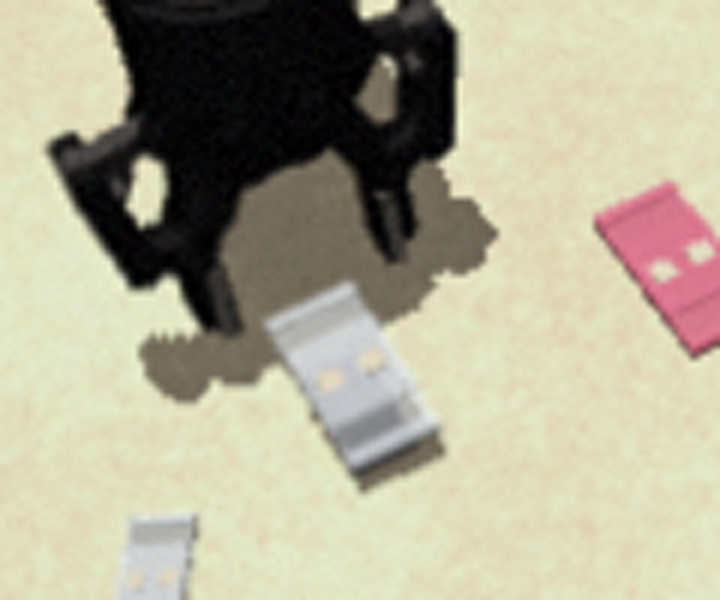

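```bash
python3 -m crank '{"dr":[[0,0,0],[0,0,0],[0,0,0],[0,0,0],[0,0,0],[0,0,0],[0,0,0],[0,0,0]],"travel":[[-0.001,0,0.01],[-0.001,0,0.02],[-0.001,0,0.026],[-0.001,0,0.026],[-0.001,0,0.026],[-0.001,0,0.026],[-0.001,0,0.026],[-0.001,0,0.026]],"hand":[0.056,0.056,0.056,0.044,0.03,0.03,0.03,0.03]}'
python3 - <<'E'
from h import *
plan([.4296,-.2743,.06],61.8)
for n,x,y,w,h in(("scene",150,260,120,100),):
    c=eyes.camera(n)["color"][y:y+h,x:x+w,::-1];cv2.imwrite(f"pics/c_{n}.png",cv2.convertScaleAbs(cv2.resize(c,None,fx=6,fy=6,interpolation=cv2.INTER_CUBIC),alpha=1.6))
E
```

```text
clock: 4.08
eef_pos: [0.4304, -0.2752, 0.0055]
tool_rot: [0.243, 0.97, -0.0, 0.0]
ft_force: [0.1, 0.4, 0.6]
grip_width: 0.0319
t 4.08 tcp [ 0.4304 -0.2752  0.0055] psi 61.85 F [0.1 0.4 0.6] g 0.0319 j [-0.57  0.48 -0.3   0.79 -0.   -0.08]
travel [ 0.0011  0.0004 -0.0545] dr [-0.0001  0.0005  0.0008]
```

View pics/c_scene.png

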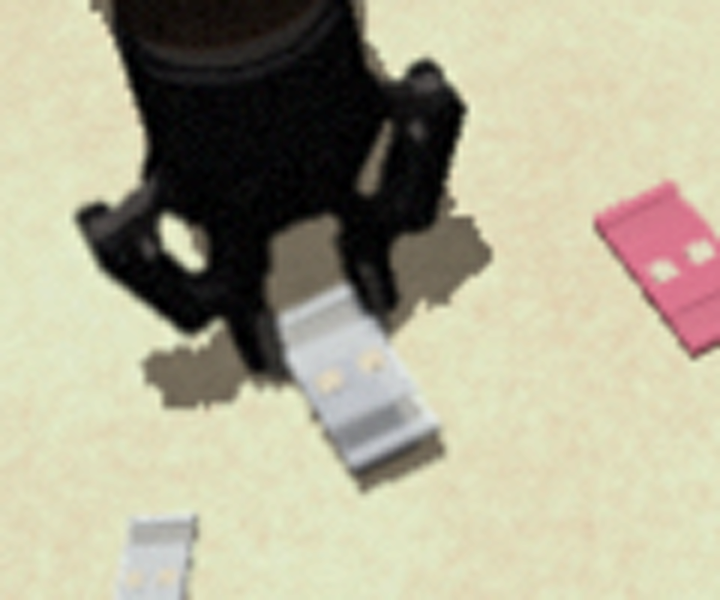

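```bash
python3 -m crank '{"dr":[[0,0,0],[0,0,0],[0,0,0],[0,0,0]],"travel":[[0,0,-0.01],[0,0,-0.04],[0,0,-0.08],[0,0,-0.115]],"hand":[0.025,0.025,0.025,0.025]}'
python3 - <<'E'
from h import *
plan([.517,.045,.12],98.6)
E
```

```text
clock: 4.62
eef_pos: [0.4305, -0.2752, 0.1223]
tool_rot: [0.243, 0.97, -0.0, 0.001]
ft_force: [0.0, 0.1, -0.5]
grip_width: 0.0322
t 4.62 tcp [ 0.4305 -0.2752  0.1223] psi 61.85 F [ 0.   0.1 -0.5] g 0.0322 j [-0.57  0.34 -0.16  1.07  0.   -0.08]
travel [0.0748 0.3231 0.0022] dr [-4.000e-04  1.000e-03 -6.414e-01]
```

```bash
python3 -m crank '{"dr":[[0,0,-0.08],[0,0,-0.16],[0,0,-0.24],[0,0,-0.32],[0,0,-0.4],[0,0,-0.48],[0,0,-0.56],[0,0,-0.641],[0,0,-0.641],[0,0,-0.641]],"travel":[[0.009,0.04,0],[0.018,0.08,0],[0.027,0.12,0],[0.037,0.16,0],[0.046,0.2,0],[0.055,0.24,0],[0.065,0.28,0],[0.075,0.323,0],[0.075,0.323,0],[0.075,0.323,0]],"hand":[0.025,0.025,0.025,0.025,0.025,0.025,0.025,0.025,0.025,0.025]}'
python3 - <<'E'
from h import *
plan([.517,.045,.09],98.6)
for n,x,y,w,h in(("scene",280,150,130,120),("top",240,170,110,110)):
    c=eyes.camera(n)["color"][y:y+h,x:x+w,::-1];cv2.imwrite(f"pics/d_{n}.png",cv2.convertScaleAbs(cv2.resize(c,None,fx=5,fy=5,interpolation=cv2.INTER_CUBIC),alpha=1.8))
E
```

```text
clock: 5.88
eef_pos: [0.5163, 0.0449, 0.1205]
tool_rot: [-0.075, 0.997, -0.0, -0.0]
ft_force: [-0.1, 0.0, -0.7]
grip_width: 0.0316
t 5.88 tcp [0.5163 0.0449 0.1205] psi 98.58 F [-0.1  0.  -0.7] g 0.0316 j [ 0.09  0.35 -0.14  1.08 -0.   -0.06]
travel [-0.0007 -0.      0.0305] dr [-0.0005 -0.0003 -0.0004]
```

View pics/d_scene.png

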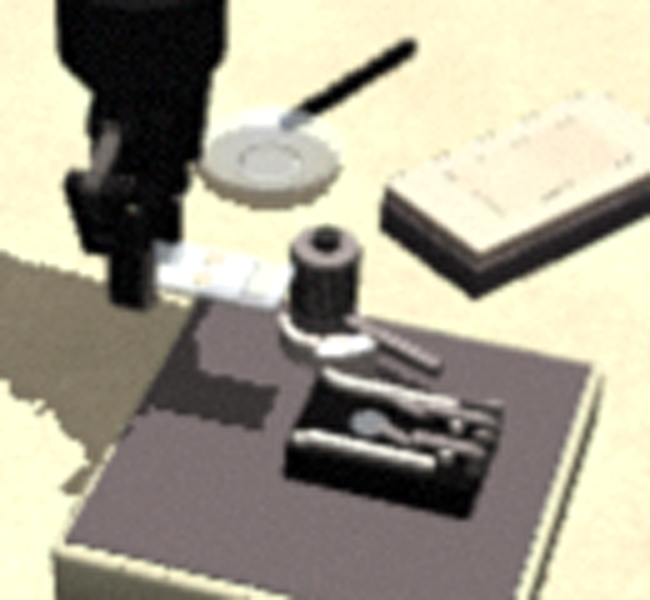

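View pics/d_top.png

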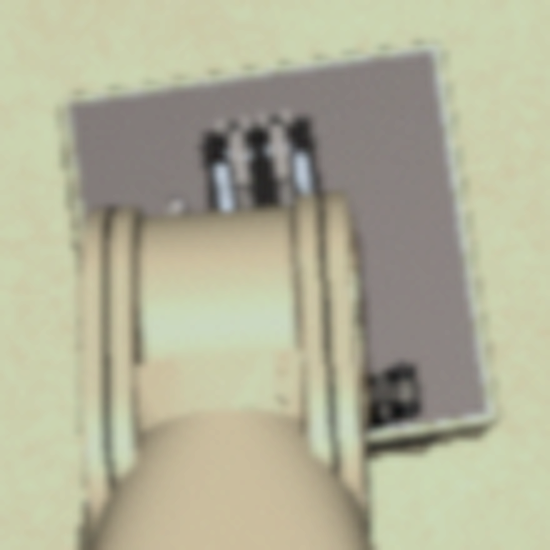

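```bash
python3 -m crank '{"dr":[[0,0,0],[0,0,0],[0,0,0],[0,0,0]],"travel":[[0,0,0.03],[0,0,0.05],[0,0,0.059],[0,0,0.059]],"hand":[0.025,0.025,0.025,0.025]}'
python3 - <<'E'
from h import *
plan([.517,.045,.09],98.6)
s=eyes.camera("scene");x,y,w,h,f=300,190,90,70,8
im=cv2.convertScaleAbs(cv2.resize(s["color"][y:y+h,x:x+w,::-1],None,fx=f,fy=f,interpolation=cv2.INTER_CUBIC),alpha=2)
cv2.imwrite("pics/e0.png",im)
o=bot.get_obs();p=o["eef_pos"];a=np.radians(8.6);R=np.array([[np.cos(a),-np.sin(a)],[np.sin(a),np.cos(a)]])
q=np.array([[-.009,-.017],[.067,-.017],[.067,.017],[-.009,.017]])@R.T+p[:2]
for z in(p[2]+.0105,p[2]+.0165):
    u=((proj(s,np.c_[q,[z]*4])-[x,y]+.5)*f-.5).astype(int);print(u.tolist());cv2.polylines(im,[u.reshape(-1,1,2)],True,(0,255,0),1)
q=np.array([[-.02,-.03],[.072,-.03],[.072,.03],[-.02,.03]])@R.T+[.613,.0595]
u=((proj(s,np.c_[q,[.065]*4])-[x,y]+.5)*f-.5).astype(int);print(u.tolist());cv2.polylines(im,[u.reshape(-1,1,2)],True,(0,0,255),1)
cv2.imwrite("pics/e1.png",im)
E
```

```text
clock: 6.48
eef_pos: [0.5161, 0.0443, 0.061]
tool_rot: [-0.074, 0.997, -0.0, -0.001]
ft_force: [-0.0, -0.8, -0.0]
grip_width: 0.0319
t 6.47 tcp [0.5161 0.0443 0.061 ] psi 98.5 F [-0.  -0.8 -0. ] g 0.0319 j [ 0.09  0.42 -0.22  0.94 -0.   -0.06]
travel [-0.001   0.0005 -0.029 ] dr [ 0.     -0.0012 -0.0018]
[[28, 295], [265, 350], [300, 281], [67, 228]]
[[27, 279], [266, 334], [301, 266], [67, 213]]
[[285, 402], [587, 473], [636, 345], [345, 280]]
```

View pics/e0.png

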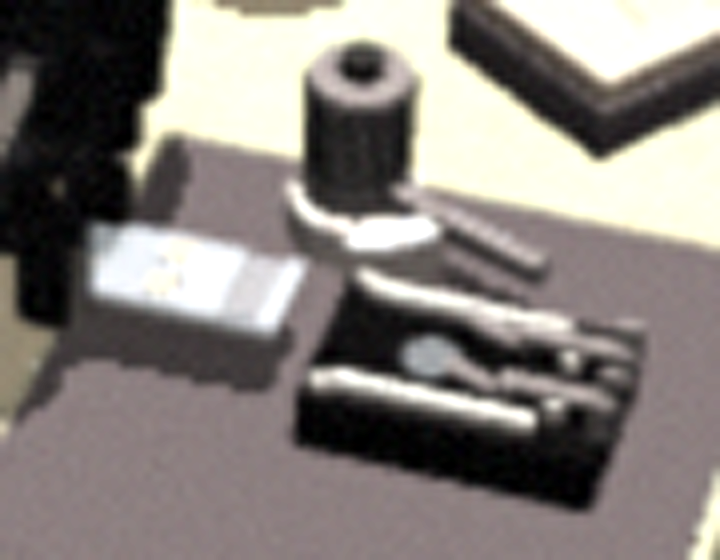

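View pics/e1.png

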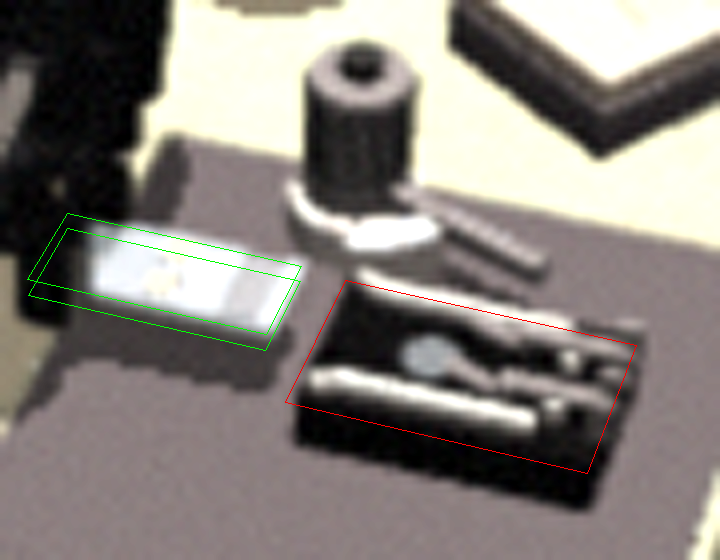

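Run:
```python
from h import *
s=eyes.camera("scene")
for k,(x,y,w,h,f) in enumerate([(305,212,40,34,18),(330,218,55,40,14)]):
    im=cv2.convertScaleAbs(cv2.resize(s["color"][y:y+h,x:x+w,::-1],None,fx=f,fy=f,interpolation=cv2.INTER_CUBIC),alpha=1.4 if k==0 else 2)
    for i in range(0,w,5):cv2.putText(im,str(x+i),(i*f,10),0,.35,(0,0,255));cv2.line(im,(i*f+f//2,12),(i*f+f//2,18),(0,0,255))
    for i in range(0,h,5):cv2.putText(im,str(y+i),(0,i*f+f//2+4),0,.35,(0,0,255))
    cv2.imwrite(f"pics/f{k}.png",im)
```

```text
(no output)
```

View pics/f0.png

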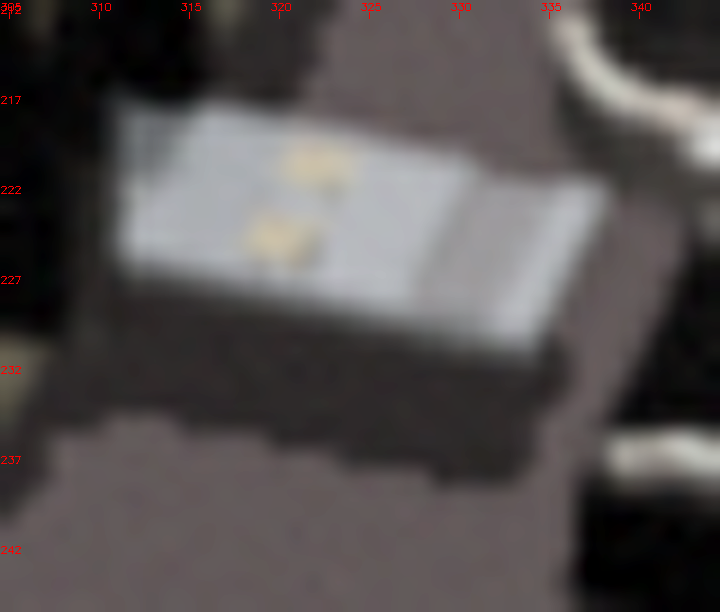

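View pics/f1.png

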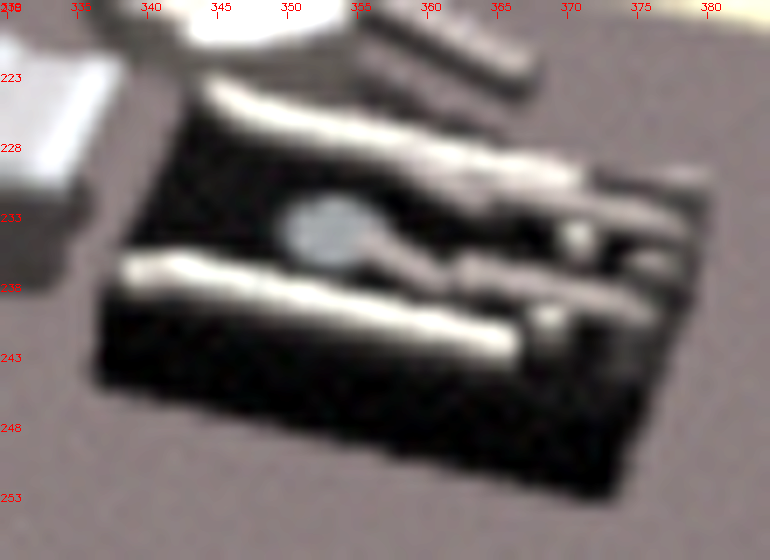

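Run:
```python
from h import *
s=eyes.camera("scene");t=eyes.camera("top")
for off in((0,0),(.8,-.9)):
    P=ray(s,np.array([[336.5,245.],[373.1,253.2]])-off,.045)[:,:2];d=P[1]-P[0];L=np.linalg.norm(d);yaw=np.arctan2(d[1],d[0])
    R=np.array([[np.cos(yaw),-np.sin(yaw)],[np.sin(yaw),np.cos(yaw)]]);m=P.mean(0)
    print(off,P.round(4).tolist(),L,np.degrees(yaw),"origin",m-R@[.026,-.03])
    a=np.radians(8.6);R=np.array([[np.cos(a),-np.sin(a)],[np.sin(a),np.cos(a)]])
    C=ray(s,np.array([[300+362/8-.4,190+73/8-.4]])-off,.108)[0,:2]
    print(" collar",C,"origin",C-R@[-.032,.075], "origin(8.6)",m-R@[.026,-.03])
print(tri(t,[245+134/6-.4,172+373/6-.4],s,[300+362/8-.4,190+73/8-.4]))
```

```text
(0, 0) [[0.5991, 0.0319], [0.6881, 0.0471]] 0.09022483848285759 9.65955489783746 origin [0.61291504 0.06472201]
 collar [0.57062587 0.13197225] origin [0.61348123 0.06260065] origin(8.6) [0.6133865  0.06528475]
(0.8, -0.9) [[0.5988, 0.0282], [0.6876, 0.0433]] 0.09004477054945087 9.705712709879101 origin [0.61253738 0.06093505]
 collar [0.5704988  0.12765567] origin [0.61335415 0.05828408] origin(8.6) [0.61302914 0.0615225 ]
[0.57043055 0.12830465 0.10997892]
```

```bash
cat >> h.py <<'E'
O=np.array([.613,.0595]);YAW=8.8
def rd(x,y,z,dpsi=0):
    a=np.radians(YAW);p=O+[np.cos(a)*x-np.sin(a)*y,np.sin(a)*x+np.cos(a)*y];plan([*p,z],90+YAW+dpsi)
    q=bot.get_obs();v=q["eef_pos"][:2]-O;f=q["ft_force"]
    print("reader xy",(np.cos(a)*v[0]+np.sin(a)*v[1]).round(4),(-np.sin(a)*v[0]+np.cos(a)*v[1]).round(4),"z",q["eef_pos"][2].round(4),"Fr",(np.cos(a)*f[0]+np.sin(a)*f[1]).round(1),(-np.sin(a)*f[0]+np.cos(a)*f[1]).round(1),f[2].round(1))
E
python3 -c "
from h import *
rd(-.075,0,.057);rd(-.05,0,.057)"
```

```text
t 6.67 tcp [0.5174 0.045  0.0623] psi 98.56 F [ 0.  -0.1 -1. ] g 0.0318 j [ 0.09  0.41 -0.22  0.94  0.   -0.06]
travel [-0.0217 -0.0002  0.0053] dr [-0.0001  0.0019 -0.0042]
reader xy -0.0967 0.0003 z 0.0623 Fr -0.0 -0.1 -1.0
t 6.67 tcp [0.5174 0.045  0.0623] psi 98.56 F [ 0.  -0.1 -1. ] g 0.0318 j [ 0.09  0.41 -0.22  0.94  0.   -0.06]
travel [-0.0467 -0.0001  0.0054] dr [-0.0001  0.0019 -0.0042]
reader xy -0.0967 0.0003 z 0.0623 Fr -0.0 -0.1 -1.0
```

```bash
python3 -m crank '{"dr":[[0,0,-0.004],[0,0,-0.004],[0,0,-0.004],[0,0,-0.004],[0,0,-0.004],[0,0,-0.004]],"travel":[[0,0,0.004],[-0.007,0,0.004],[-0.014,0,0.004],[-0.021,0,0.004],[-0.028,0,0.004],[-0.034,0,0.004]],"hand":[0.025,0.025,0.025,0.025,0.025,0.025]}'
python3 - <<'E'
from h import *
rd(-.04,0,.0555)
s=eyes.camera("scene");x,y,w,h,f=310,200,75,60,10
cv2.imwrite("pics/g0.png",cv2.convertScaleAbs(cv2.resize(s["color"][y:y+h,x:x+w,::-1],None,fx=f,fy=f,interpolation=cv2.INTER_CUBIC),alpha=1.6))
E
```

```text
clock: 7.42
eef_pos: [0.5507, 0.0503, 0.0572]
tool_rot: [-0.077, 0.997, 0.0, 0.0]
ft_force: [-0.5, 0.4, -1.2]
grip_width: 0.0317
t 7.42 tcp [0.5507 0.0503 0.0572] psi 98.81 F [-0.5  0.4 -1.2] g 0.0317 j [ 0.09  0.48 -0.13  0.96  0.   -0.06]
travel [-0.023  -0.0004  0.0017] dr [0.     0.0001 0.0002]
reader xy -0.063 0.0004 z 0.0572 Fr -0.4 0.4 -1.2
```

View pics/g0.png

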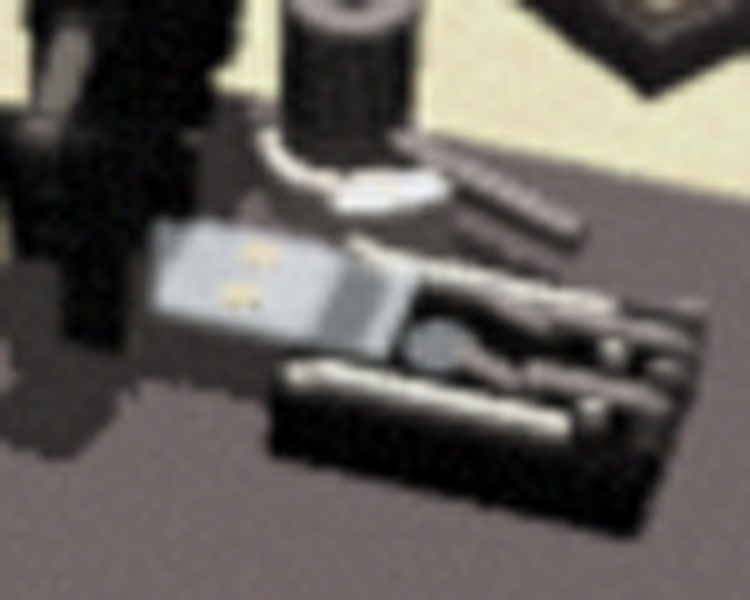

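Run:
```python
from h import *
s=eyes.camera("scene");a=np.radians(YAW);Ri=np.array([[np.cos(a),np.sin(a)],[-np.sin(a),np.cos(a)]])
def f(uv,z,n):
    p=np.array(uv)/10-.45+[310,200]-[.8,-.9];print(n,((ray(s,p,z)[:,:2]-O)@Ri.T*1000).round(1).tolist())
f([[362,245],[450,272],[580,300]],.070,"far rail mid")
f([[300,372],[350,372],[520,412],[565,425]],.070,"near rail mid")
f([[262,254],[241,296]],.0737,"squares")
f([[418,264],[388,352]],.0737,"front corners")
f([[272,450],[635,535]],.045,"bed side foot")
```

```text
far rail mid [[-12.9, 24.8], [10.3, 22.1], [42.8, 22.5]]
near rail mid [[-13.1, -25.1], [-1.9, -21.1], [39.8, -21.4], [51.0, -22.3]]
squares [[-33.6, 9.2], [-33.6, -7.5]]
front corners [[3.2, 18.1], [5.6, -15.3]]
bed side foot [[-18.7, -27.1], [71.0, -26.9]]
```

```bash
python3 -m crank '{"dr":[[0,0,0],[0,0,0],[0,0,0],[0,0,0],[0,0,0]],"travel":[[-0.005,-0.0007,0.001],[-0.01,-0.0007,0.0015],[-0.014,-0.0007,0.0015],[-0.018,-0.0007,0.0015],[-0.018,-0.0007,0.0015]],"hand":[0.025,0.025,0.025,0.025,0.025]}'
python3 - <<'E'
from h import *
rd(-.04,0,.0555)
E
```

```text
clock: 8.15
eef_pos: [0.5684, 0.0523, 0.0558]
tool_rot: [-0.077, 0.997, 0.0, 0.0]
ft_force: [0.2, 0.3, 0.5]
grip_width: 0.0317
t 8.15 tcp [0.5684 0.0523 0.0558] psi 98.81 F [0.2 0.3 0.5] g 0.0317 j [ 0.09  0.51 -0.08  0.98  0.   -0.06]
travel [-0.0052  0.0003  0.0003] dr [0.     0.0002 0.0002]
reader xy -0.0452 -0.0003 z 0.0558 Fr 0.2 0.3 0.5
```

```bash
python3 -m crank '{"dr":[[0,0,0],[0,0,0],[0,0,0],[0,0,0]],"travel":[[-0.003,0,0.0003],[-0.006,0,0.0006],[-0.007,0,0.0008],[-0.007,0,0.0008]],"hand":[0.025,0.025,0.025,0.025]}'
python3 - <<'E'
from h import *
rd(-.04,0,.0555)
s=eyes.camera("scene");x,y,w,h,f=310,200,75,60,10
cv2.imwrite("pics/g1.png",cv2.convertScaleAbs(cv2.resize(s["color"][y:y+h,x:x+w,::-1],None,fx=f,fy=f,interpolation=cv2.INTER_CUBIC),alpha=1.6))
E
```

```text
clock: 8.65
eef_pos: [0.575, 0.0533, 0.0549]
tool_rot: [-0.077, 0.997, -0.0, -0.0]
ft_force: [-0.4, 0.0, -0.4]
grip_width: 0.0318
t 8.65 tcp [0.575  0.0533 0.0549] psi 98.81 F [-0.4  0.  -0.4] g 0.0318 j [ 0.09  0.52 -0.06  0.99 -0.   -0.06]
travel [ 0.0015  0.0003 -0.0006] dr [-0.     -0.0002  0.0001]
reader xy -0.0385 -0.0003 z 0.0549 Fr -0.4 0.1 -0.4
```

View pics/g1.png

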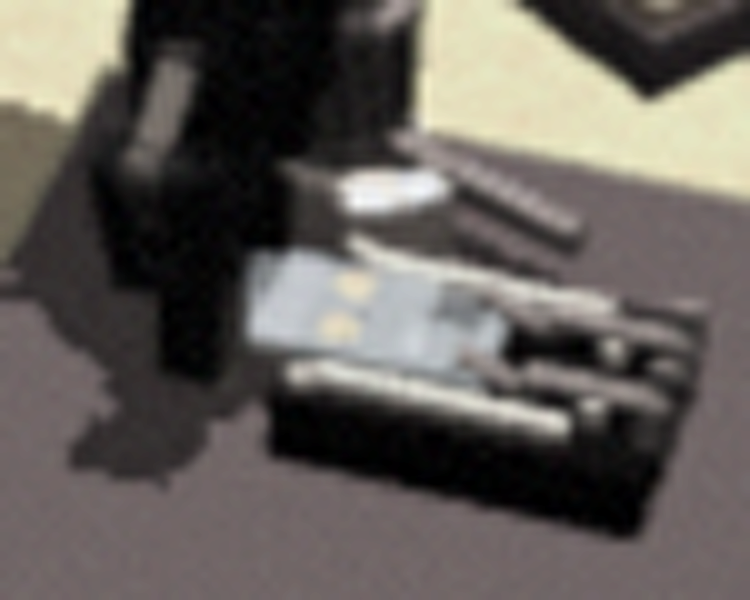

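```bash
python3 -m crank '{"dr":[[0,0,0],[0,0,0],[0,0,0],[0,0,0],[0,0,0],[0,0,0],[0,0,0]],"travel":[[0,0,0],[0,0,0],[0,0,0],[0,0,-0.02],[0,0,-0.04],[0.03,0,-0.05],[0.035,0,-0.05]],"hand":[0.046,0.046,0.046,0.046,0.046,0,0]}'
python3 - <<'E'
from h import *
rd(-.085,0,.0555)
s=eyes.camera("scene");x,y,w,h,f=310,200,75,60,10
cv2.imwrite("pics/g2.png",cv2.convertScaleAbs(cv2.resize(s["color"][y:y+h,x:x+w,::-1],None,fx=f,fy=f,interpolation=cv2.INTER_CUBIC),alpha=1.6))
E
```

```text
clock: 9.57
eef_pos: [0.5396, 0.0478, 0.1059]
tool_rot: [-0.077, 0.997, -0.0, 0.0]
ft_force: [0.2, -0.0, 0.2]
grip_width: 0.01
t 9.57 tcp [0.5396 0.0478 0.1059] psi 98.8 F [ 0.2 -0.   0.2] g 0.01 j [ 0.09  0.41 -0.1   1.06 -0.   -0.07]
travel [0.0107 0.0003 0.0504] dr [-0.0001  0.0006 -0.    ]
reader xy -0.0744 -0.0003 z 0.1059 Fr 0.2 -0.1 0.2
```

View pics/g2.png

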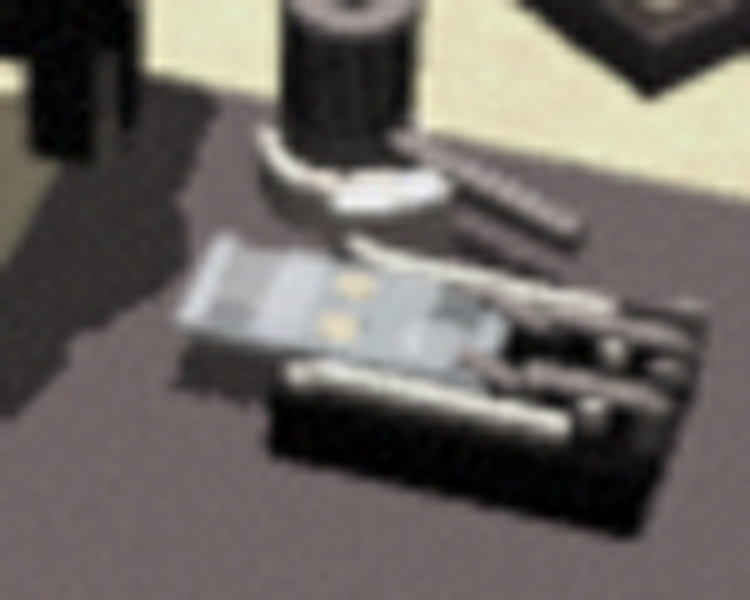

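```bash
python3 -m crank '{"dr":[[0,0,0],[0,0,0],[0,0,0],[0,0,0],[0,0,0],[0,0,0],[0,0,0]],"travel":[[0.0107,0,0],[0.0107,0,0.03],[0.0107,0,0.049],[0.0107,0,0.049],[0,0,0.049],[-0.008,0,0.049],[-0.013,0,0.049]],"hand":[0,0,0,0,0,0,0]}'
python3 - <<'E'
from h import *
rd(-.045,0,.057)
s=eyes.camera("scene");x,y,w,h,f=310,200,75,60,10
cv2.imwrite("pics/g3.png",cv2.convertScaleAbs(cv2.resize(s["color"][y:y+h,x:x+w,::-1],None,fx=f,fy=f,interpolation=cv2.INTER_CUBIC),alpha=1.6))
E
```

```text
clock: 10.5
eef_pos: [0.5548, 0.0502, 0.0568]
tool_rot: [-0.077, 0.997, 0.0, 0.001]
ft_force: [-0.4, -0.4, -0.5]
grip_width: 0.0001
t 10.5 tcp [0.5548 0.0502 0.0568] psi 98.81 F [-0.4 -0.4 -0.5] g 0.0001 j [ 0.09  0.48 -0.12  0.96  0.   -0.06]
travel [-0.0139  0.0003 -0.0002] dr [-0.0001  0.0021  0.0002]
reader xy -0.0589 -0.0003 z 0.0568 Fr -0.4 -0.3 -0.5
```

View pics/g3.png

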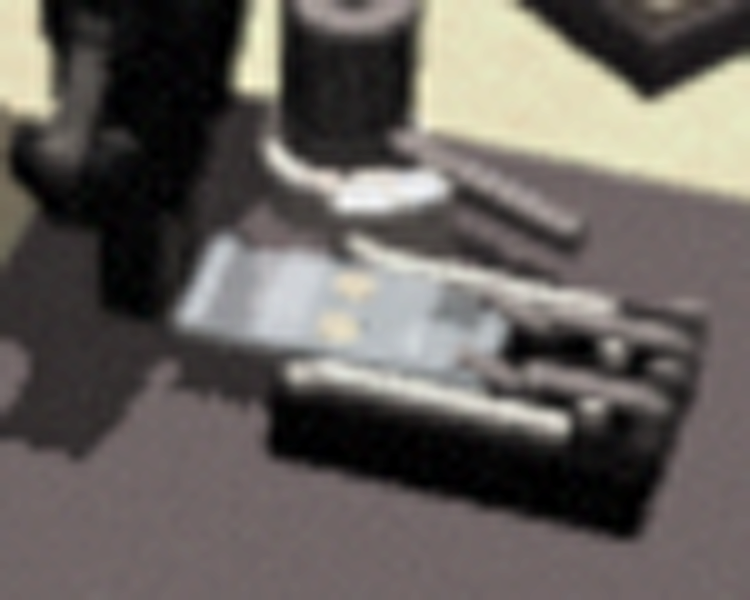

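About to touch. I'll push in steps and watch the force.

```bash
python3 -m crank '{"dr":[[0,0,0],[0,0,0],[0,0,0],[0,0,0]],"travel":[[-0.003,0,0],[-0.006,0,0],[-0.009,0,0],[-0.012,0,0]],"hand":[0,0,0,0]}'
python3 -m crank '{"dr":[[0,0,0],[0,0,0],[0,0,0]],"travel":[[-0.002,0,0],[-0.004,0,0],[-0.006,0,0]],"hand":[0,0,0]}'
python3 - <<'E'
from h import *
rd(-.035,0,.057)
s=eyes.camera("scene");x,y,w,h,f=310,200,75,60,10
cv2.imwrite("pics/g4.png",cv2.convertScaleAbs(cv2.resize(s["color"][y:y+h,x:x+w,::-1],None,fx=f,fy=f,interpolation=cv2.INTER_CUBIC),alpha=1.6))
E
```

```text
clock: 11.05
eef_pos: [0.563, 0.0515, 0.0558]
tool_rot: [-0.077, 0.997, -0.0, -0.002]
ft_force: [-7.1, -1.1, 5.4]
grip_width: -0.0001
clock: 11.42
eef_pos: [0.5675, 0.0522, 0.0556]
tool_rot: [-0.077, 0.997, -0.0, -0.003]
ft_force: [-10.0, -0.8, 8.3]
grip_width: 0.0001
t 11.43 tcp [0.5675 0.0522 0.0556] psi 98.8 F [-10.   -0.8   8.3] g 0.0001 j [ 0.09  0.51 -0.07  0.99 -0.   -0.06]
travel [-0.011   0.0003 -0.0015] dr [ 0.     -0.0069 -0.    ]
reader xy -0.046 -0.0003 z 0.0556 Fr -10.0 0.7 8.3
```

View pics/g4.png

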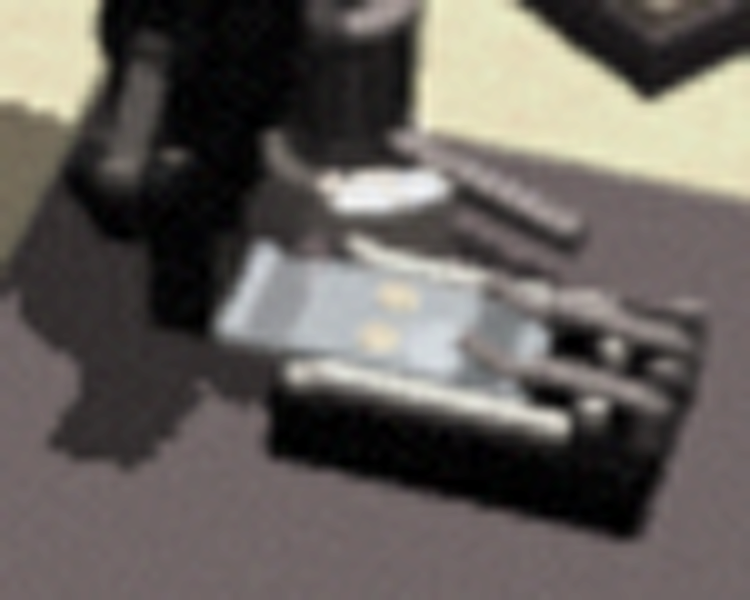

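```bash
python3 -m crank '{"dr":[[0,0,0],[0,0,0],[0,0,0]],"travel":[[-0.002,0,0],[-0.004,0,0],[-0.006,0,0]],"hand":[0,0,0]}'
python3 -m crank '{"dr":[[0,0,0],[0,0,0],[0,0,0]],"travel":[[-0.002,0,0],[-0.004,0,0],[-0.004,0,0]],"hand":[0,0,0]}'
python3 - <<'E'
from h import *
rd(-.035,0,.057)
s=eyes.camera("scene");x,y,w,h,f=310,200,75,60,10
cv2.imwrite("pics/g5.png",cv2.convertScaleAbs(cv2.resize(s["color"][y:y+h,x:x+w,::-1],None,fx=f,fy=f,interpolation=cv2.INTER_CUBIC),alpha=1.6))
E
```

```text
clock: 11.85
eef_pos: [0.5755, 0.0534, 0.0557]
tool_rot: [-0.077, 0.997, -0.0, -0.001]
ft_force: [-1.9, -0.2, -0.1]
grip_width: 0.0004
clock: 12.22
eef_pos: [0.5804, 0.0541, 0.0557]
tool_rot: [-0.077, 0.997, -0.0, -0.001]
ft_force: [-3.5, -1.0, -0.1]
grip_width: 0.0
t 12.22 tcp [0.5804 0.0541 0.0557] psi 98.81 F [-3.5 -1.  -0.1] g 0.0 j [ 0.09  0.53 -0.04  1.   -0.   -0.06]
travel [ 0.0019  0.0003 -0.0013] dr [ 0.     -0.0013  0.0001]
reader xy -0.0331 -0.0003 z 0.0557 Fr -3.6 -0.4 -0.1
```

View pics/g5.png

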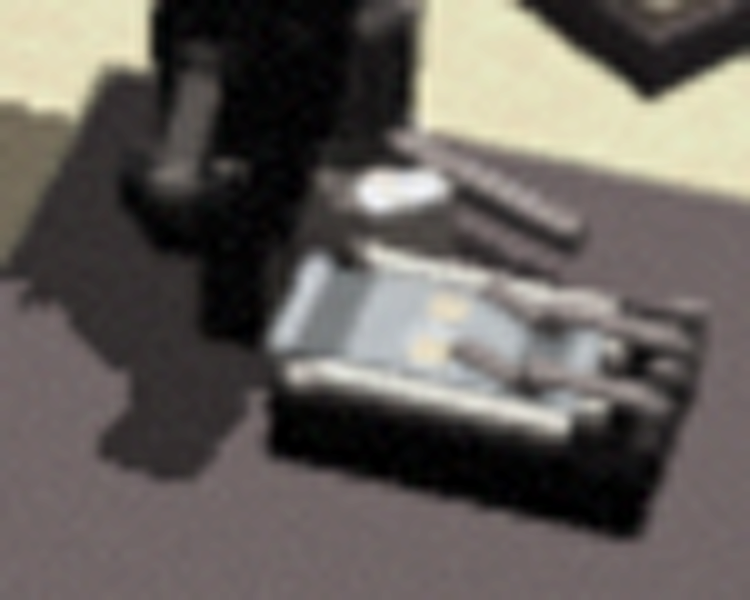

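```bash
python3 -m crank '{"dr":[[0,0,0],[0,0,0],[0,0,0]],"travel":[[-0.001,0,0],[-0.003,0,0],[-0.003,0,0]],"hand":[0,0,0]}'
python3 - <<'E'
from h import *
rd(-.035,0,.057)
s=eyes.camera("scene");x,y,w,h,f=310,200,75,60,10
cv2.imwrite("pics/g6.png",cv2.convertScaleAbs(cv2.resize(s["color"][y:y+h,x:x+w,::-1],None,fx=f,fy=f,interpolation=cv2.INTER_CUBIC),alpha=1.6))
a=np.radians(YAW);Ri=np.array([[np.cos(a),np.sin(a)],[-np.sin(a),np.cos(a)]])
print(((ray(s,np.array([[450,307],[431,350]])/10-.45+[310,200]-[.8,-.9],.071)[:,:2]-O)@Ri.T*1000).round(1))
E
```

```text
clock: 12.65
eef_pos: [0.5804, 0.0542, 0.0557]
tool_rot: [-0.077, 0.997, -0.0, -0.003]
ft_force: [-11.5, -1.8, 7.6]
grip_width: 0.0002
t 12.65 tcp [0.5804 0.0542 0.0557] psi 98.8 F [-11.5  -1.8   7.6] g 0.0002 j [ 0.09  0.54 -0.03  1.01 -0.   -0.06]
travel [ 0.002   0.0003 -0.0013] dr [-0.     -0.0067 -0.    ]
reader xy -0.033 -0.0003 z 0.0557 Fr -11.6 -0.0 7.6
[[14.2  8.4]
 [14.2 -8.3]]
```

```bash
python3 -m crank '{"dr":[[0,0,0],[0,0,0],[0,0,0],[0,0,0],[0,0,0]],"travel":[[0.01,0,0],[0.025,0,0],[0.03,0,-0.02],[0.03,0,-0.06],[0.03,0,-0.11]],"hand":[0,0,0,0,0]}'
python3 - <<'E'
from h import *
rd(-.032,.075,.165)
s=eyes.camera("scene");x,y,w,h,f=310,190,75,60,10
cv2.imwrite("pics/g7.png",cv2.convertScaleAbs(cv2.resize(s["color"][y:y+h,x:x+w,::-1],None,fx=f,fy=f,interpolation=cv2.INTER_CUBIC),alpha=1.6))
E
```

```text
clock: 13.32
eef_pos: [0.5546, 0.0502, 0.1667]
tool_rot: [-0.077, 0.997, 0.0, 0.001]
ft_force: [1.1, -0.2, 0.5]
grip_width: 0.0003
t 13.32 tcp [0.5546 0.0502 0.1667] psi 98.81 F [ 1.1 -0.2  0.5] g 0.0003 j [ 0.09  0.39  0.04  1.22  0.   -0.06]
travel [-0.0271  0.0753  0.0017] dr [0.0001 0.0011 0.0002]
reader xy -0.0591 -0.0003 z 0.1667 Fr 1.0 -0.3 0.5
```

View pics/g7.png

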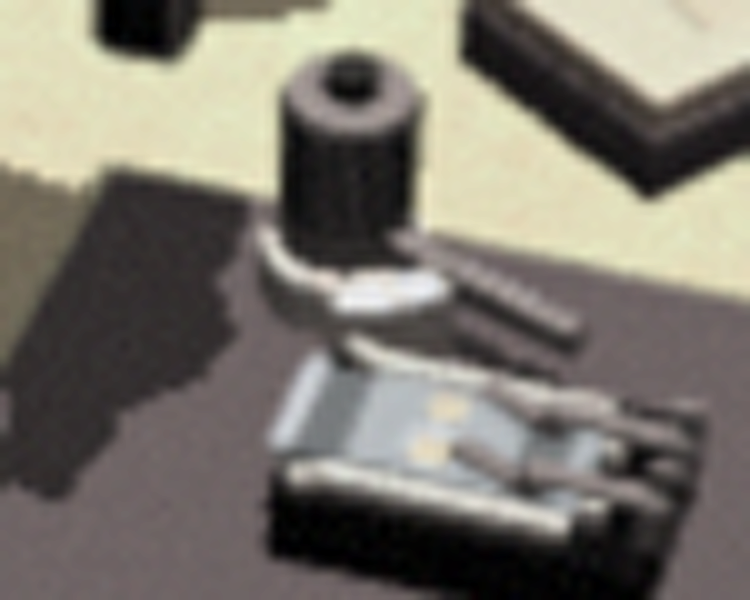

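```bash
python3 -m crank '{"dr":[[0,0,0],[0,0,0],[0,0,0],[0,0,0],[0,0,0]],"travel":[[-0.009,0.025,0],[-0.018,0.05,0],[-0.027,0.074,0],[-0.027,0.074,0],[-0.027,0.074,0]],"hand":[0.062,0.062,0.062,0.062,0.062]}'
python3 - <<'E'
from h import *
plan([.570,.1281,.077],98.8)
s=eyes.camera("scene");x,y,w,h,f=300,150,90,90,6.6
cv2.imwrite("pics/k0.png",cv2.convertScaleAbs(cv2.resize(s["color"][y:y+h,x:x+w,::-1],None,fx=f,fy=f,interpolation=cv2.INTER_CUBIC),alpha=1.6))
E
```

```text
clock: 14.0
eef_pos: [0.5699, 0.1271, 0.1661]
tool_rot: [-0.077, 0.997, -0.0, 0.001]
ft_force: [0.3, -0.5, 0.1]
grip_width: 0.0617
t 14.0 tcp [0.5699 0.1271 0.1661] psi 98.81 F [ 0.3 -0.5  0.1] g 0.0617 j [ 0.22  0.44  0.12  1.25 -0.    0.07]
travel [-0.0001  0.001   0.0891] dr [-0.0003  0.0012  0.0001]
```

View pics/k0.png

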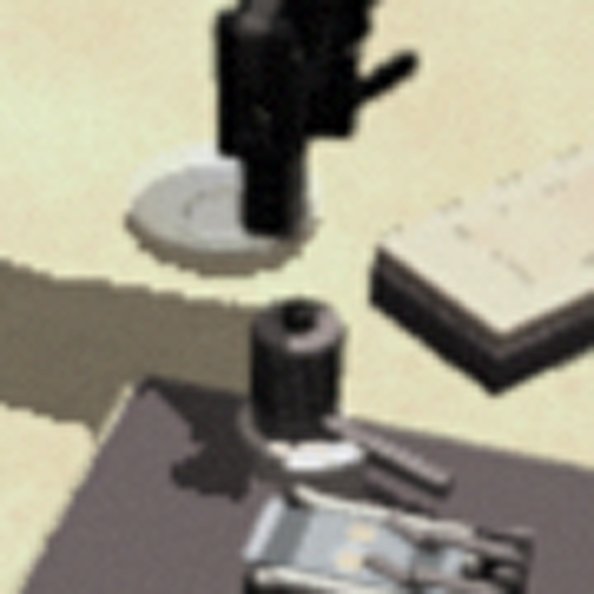

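```bash
python3 -m crank '{"dr":[[0,0,0],[0,0,0],[0,0,0],[0,0,0],[0,0,0]],"travel":[[0,0.001,0.025],[0,0.001,0.045],[0,0.001,0.065],[0,0.001,0.085],[0,0.001,0.089]],"hand":[0.062,0.062,0.062,0.062,0.062]}'
python3 - <<'E'
from h import *
plan([.570,.1281,.077],98.8)
s=eyes.camera("scene");x,y,w,h,f=300,150,90,90,6.6
cv2.imwrite("pics/k1.png",cv2.convertScaleAbs(cv2.resize(s["color"][y:y+h,x:x+w,::-1],None,fx=f,fy=f,interpolation=cv2.INTER_CUBIC),alpha=1.8))
E
```

```text
clock: 14.68
eef_pos: [0.5683, 0.1271, 0.0756]
tool_rot: [-0.076, 0.997, -0.0, -0.001]
ft_force: [-0.7, 0.0, -0.4]
grip_width: 0.0625
t 14.68 tcp [0.5683 0.1271 0.0756] psi 98.73 F [-0.7  0.  -0.4] g 0.0625 j [ 0.22  0.51 -0.02  1.05 -0.    0.07]
travel [-0.0018  0.0007 -0.0014] dr [-0.0003 -0.0028 -0.0013]
```

View pics/k1.png

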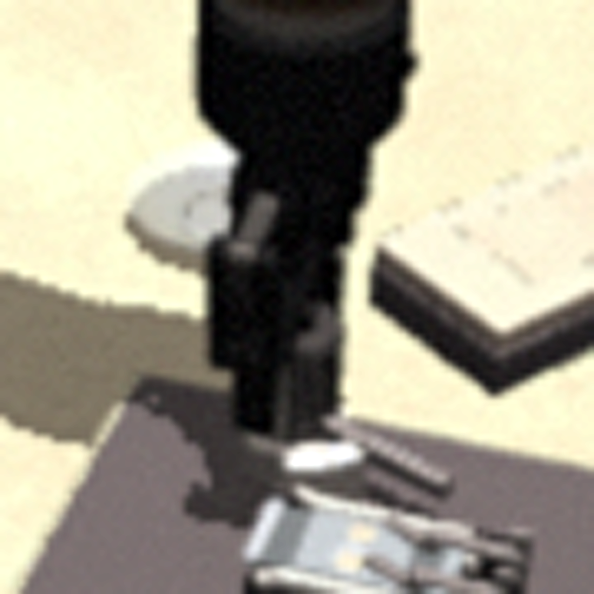

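Around the collar with no contact. Closing the fingers.

```bash
python3 -m crank '{"dr":[[0,0,0],[0,0,0],[0,0,0],[0,0,0],[0,0,0]],"travel":[[0,0,0],[0,0,0],[0,0,0],[0,0,0],[0,0,0]],"hand":[0.04,0.025,0.025,0.025,0.025]}'
```

```text
clock: 15.35
eef_pos: [0.5703, 0.1285, 0.0784]
tool_rot: [-0.077, 0.997, 0.0, 0.001]
ft_force: [-0.3, -0.4, 6.1]
grip_width: 0.0321
```

```bash
python3 -m crank '{"dr":[[0,0,0],[0,0,0],[0,0,0],[0,0,0],[0,0,0]],"travel":[[0,0,-0.004],[0,0,-0.008],[0,0,-0.012],[0,0,-0.0145],[0,0,-0.0145]],"hand":[0.025,0.025,0.025,0.025,0.025]}'
python3 - <<'E'
from h import *
plan([.570,.1281,.077],98.8)
s=eyes.camera("scene");x,y,w,h,f=300,150,90,90,6.6
cv2.imwrite("pics/k2.png",cv2.convertScaleAbs(cv2.resize(s["color"][y:y+h,x:x+w,::-1],None,fx=f,fy=f,interpolation=cv2.INTER_CUBIC),alpha=1.8))
E
```

```text
clock: 15.98
eef_pos: [0.57, 0.1284, 0.0912]
tool_rot: [-0.077, 0.997, 0.0, 0.0]
ft_force: [5.9, 1.9, -8.8]
grip_width: 0.0325
t 15.97 tcp [0.57   0.1284 0.0912] psi 98.81 F [ 5.9  1.9 -8.8] g 0.0325 j [ 0.22  0.5   0.    1.08 -0.    0.07]
travel [ 0.     -0.0003  0.0142] dr [-0.      0.0007  0.0001]
```

View pics/k2.png

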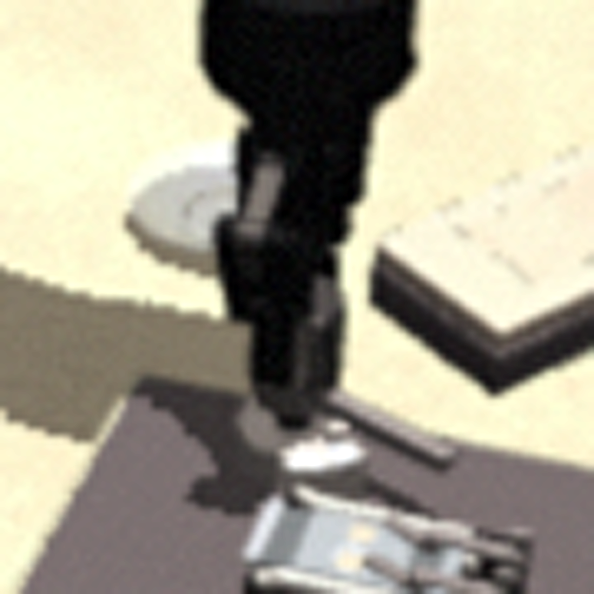

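```bash
python3 -m crank '{"dr":[[0,0,0.1],[0,0,0.2],[0,0,0.3],[0,0,0.4],[0,0,0.5],[0,0,0.6],[0,0,0.7],[0,0,0.8],[0,0,0.9],[0,0,1.0]],"travel":[[0,0,0],[0,0,0],[0,0,0],[0,0,0],[0,0,0],[0,0,0],[0,0,0],[0,0,0],[0,0,0],[0,0,0]],"hand":[0.025,0.025,0.025,0.025,0.025,0.025,0.025,0.025,0.025,0.025]}'
python3 - <<'E'
from h import *
plan([.570,.1281,.077],98.8-68.75)
print(bot.get_obs()["ft_torque"])
s=eyes.camera("scene");x,y,w,h,f=300,150,90,90,6.6
cv2.imwrite("pics/k3.png",cv2.convertScaleAbs(cv2.resize(s["color"][y:y+h,x:x+w,::-1],None,fx=f,fy=f,interpolation=cv2.INTER_CUBIC),alpha=1.8))
E
```

```text
clock: 17.27
eef_pos: [0.5703, 0.1296, 0.0912]
tool_rot: [0.412, 0.911, 0.001, 0.0]
ft_force: [6.5, 3.7, -8.2]
grip_width: 0.0327
t 17.27 tcp [0.5703 0.1296 0.0912] psi 41.37 F [ 6.5  3.7 -8.2] g 0.0327 j [0.22 0.5  0.   1.08 0.   1.07]
travel [-0.0009 -0.0013  0.0142] dr [ 0.0025 -0.0011  0.1975]
[ 0.85816879 -1.38136663 -0.00376859]
```

View pics/k3.png

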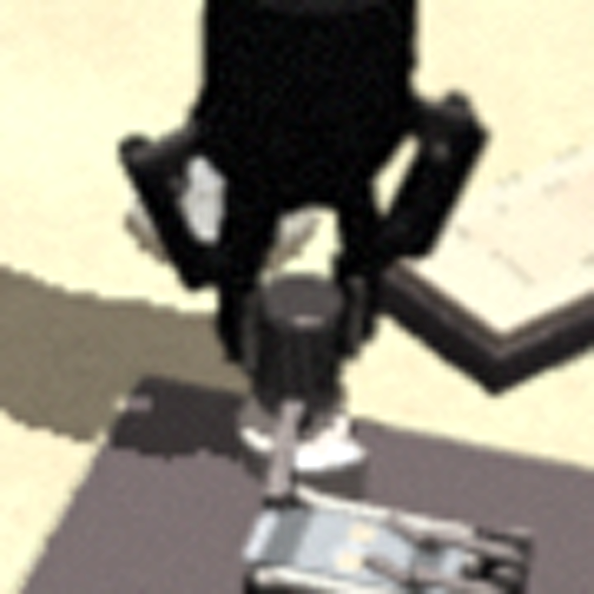

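The collar turned and the arm swung round. I'll continue to the end of travel and watch the torque.

```bash
python3 -m crank '{"dr":[[0,0,0.08],[0,0,0.16],[0,0,0.21],[0,0,0.23],[0,0,0.23]],"travel":[[0,0,0],[0,0,0],[0,0,0],[0,0,0],[0,0,0]],"hand":[0.025,0.025,0.025,0.025,0.025]}'
python3 - <<'E'
from h import *
plan([.570,.1281,.077],98.8-68.75)
print(bot.get_obs()["ft_torque"])
s=eyes.camera("scene");x,y,w,h,f=300,150,90,90,6.6
cv2.imwrite("pics/k4.png",cv2.convertScaleAbs(cv2.resize(s["color"][y:y+h,x:x+w,::-1],None,fx=f,fy=f,interpolation=cv2.INTER_CUBIC),alpha=1.8))
E
```

```text
clock: 17.95
eef_pos: [0.5705, 0.1298, 0.0913]
tool_rot: [0.511, 0.859, 0.001, 0.0]
ft_force: [6.8, 3.6, -8.1]
grip_width: 0.0324
t 17.95 tcp [0.5705 0.1298 0.0913] psi 28.49 F [ 6.8  3.6 -8.1] g 0.0324 j [0.22 0.5  0.01 1.08 0.   1.3 ]
travel [-0.0012 -0.0013  0.0143] dr [ 0.0028 -0.0011 -0.0272]
[ 0.79553691 -1.47081341  0.67876987]
```

View pics/k4.png

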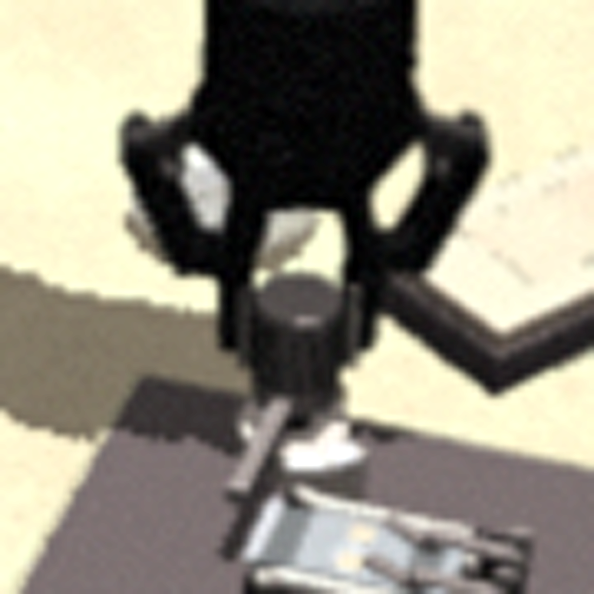

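```bash
python3 -m crank '{"dr":[[0,0,-0.005],[0,0,-0.01],[0,0,-0.01],[0,0,-0.01],[0,0,-0.01],[0,0,-0.01]],"travel":[[0,0,0.003],[0,0,0.006],[0,0,0.009],[0,0,0.012],[0,0,0.0145],[0,0,0.0145]],"hand":[0.025,0.025,0.025,0.025,0.025,0.025]}'
python3 - <<'E'
from h import *
plan([.570,.1281,.077],98.8-68.75)
print(bot.get_obs()["ft_torque"])
s=eyes.camera("scene");x,y,w,h,f=300,150,90,90,6.6
cv2.imwrite("pics/k5.png",cv2.convertScaleAbs(cv2.resize(s["color"][y:y+h,x:x+w,::-1],None,fx=f,fy=f,interpolation=cv2.INTER_CUBIC),alpha=1.8))
E
```

```text
clock: 18.75
eef_pos: [0.5706, 0.1297, 0.0784]
tool_rot: [0.507, 0.862, 0.002, 0.001]
ft_force: [2.8, 3.8, 0.7]
grip_width: 0.0322
t 18.75 tcp [0.5706 0.1297 0.0784] psi 29.01 F [2.8 3.8 0.7] g 0.0322 j [ 0.22  0.51 -0.01  1.05  0.    1.29]
travel [-0.0011 -0.0013  0.0014] dr [ 0.0038 -0.0007 -0.0181]
[ 0.87781958 -0.70348073  0.51108268]
```

View pics/k5.png

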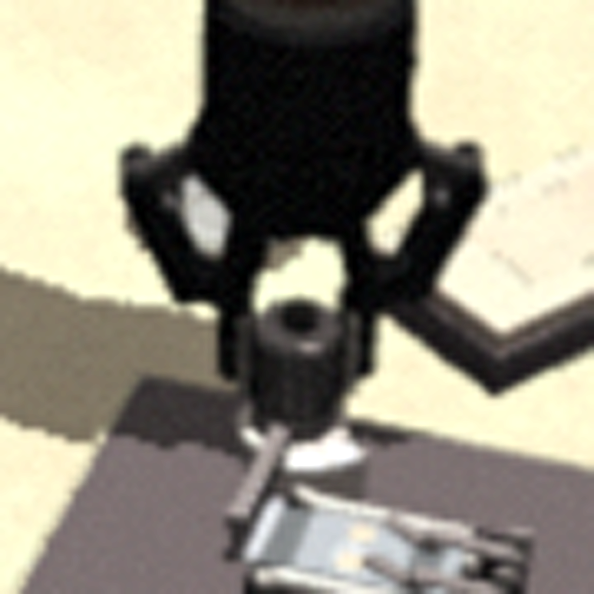

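```bash
python3 -m crank '{"dr":[[0,0,0],[0,0,0],[0,0,0],[0,0,0],[0,0,0],[0,0,0],[0,0,0],[0,0,0]],"travel":[[0,0,0],[0,0,0],[0,0,0],[0,0,0],[0,0,-0.03],[0,0,-0.07],[0,0,-0.12],[0,0,-0.16]],"hand":[0.06,0.06,0.06,0.06,0.06,0.06,0.06,0.06]}'
python3 -m crank '{"dr":[[0,0,0],[0,0,0],[0,0,0],[0,0,0]],"travel":[[0.0,-0.04,0],[0,-0.09,0],[0,-0.14,0],[0,-0.16,0]],"hand":[0.06,0.06,0.06,0.06]}'
python3 - <<'E'
from h import *
plan([.570,.1281,.077],98.8-68.75)
t=eyes.camera("top");s=eyes.camera("scene")
for n,c,x,y,w,h,f in(("s",s,300,180,90,80,8),("t",t,240,165,110,110,5.4)):
  cv2.imwrite(f"pics/m_{n}.png",cv2.convertScaleAbs(cv2.resize(c["color"][y:y+h,x:x+w,::-1],None,fx=f,fy=f,interpolation=cv2.INTER_CUBIC),alpha=1.8))
E
```

```text
clock: 19.8
eef_pos: [0.5695, 0.1282, 0.2391]
tool_rot: [0.508, 0.861, 0.0, 0.001]
ft_force: [0.6, 0.6, 0.2]
grip_width: 0.0601
clock: 20.3
eef_pos: [0.4267, 0.0499, 0.2371]
tool_rot: [0.509, 0.861, -0.0, -0.0]
ft_force: [0.7, -0.4, 1.4]
grip_width: 0.0599
t 20.3 tcp [0.4267 0.0499 0.2371] psi 28.84 F [ 0.7 -0.4  1.4] g 0.0599 j [ 0.12  0.1  -0.15  1.32 -0.    1.18]
travel [-0.0006  0.1634  0.1599] dr [-0.0011 -0.0002 -0.0211]
```

View pics/m_s.png

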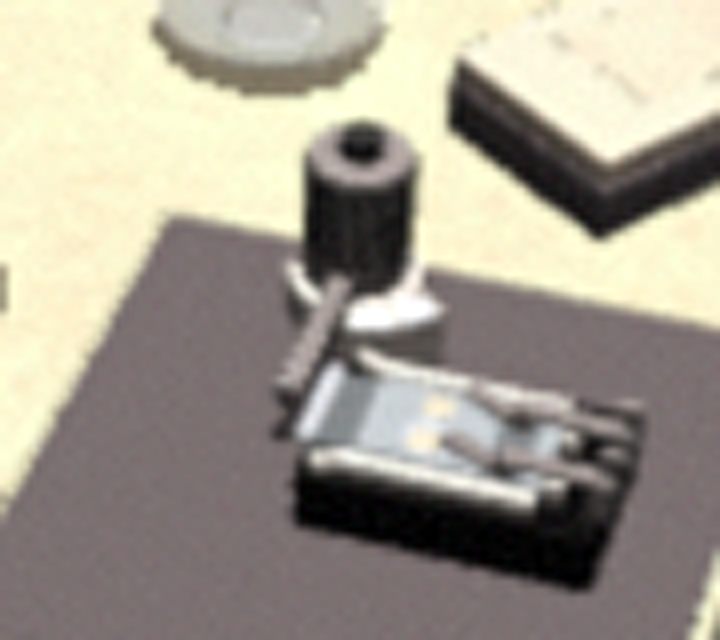

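View pics/m_t.png

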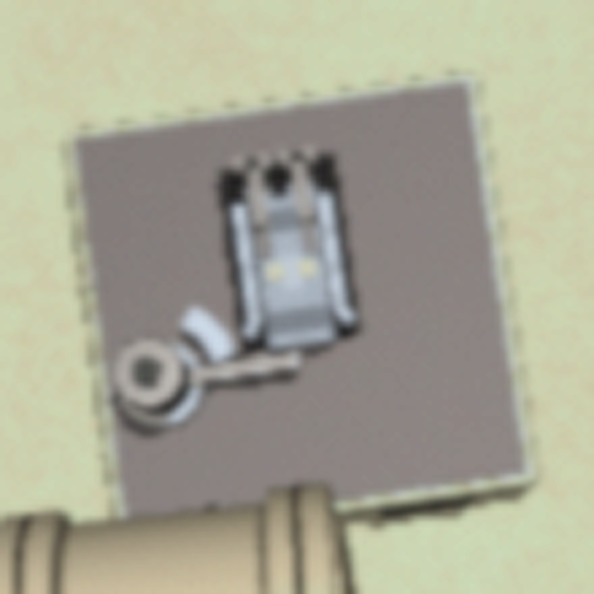

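```bash
python3 -c "
from workcell import job
print(job.job_done())"
```

```text
the job is handed in; nothing more can be done
None
```

The chamber is home under the clips with the gate locked behind it, and the job is handed in (20.3 s at the last reading before, of the 61 s allowed).

**What I did**
- I gripped the larger clear chamber near its rear end and slid it about 28 mm in between the rails.
- I let it go and pushed it home from behind with shut fingers. The force peaked near 10 N, dropped off as the clips snapped, then rose against the end stops with no further travel.
- I pulled the collar up about 13 mm, turned it clockwise to its end stop, let it down and moved the arm clear.

**Last checks**
- **Chamber position:** during the final push its squares measured reader x = 14.2 mm, against 14 mm for the seat, and about 0 mm sideways. In the last picture they sit at the same pixels.
- **Collar:** its top is back at its starting pixel row, so it is fully down. The gate arm lies across the way in behind the chamber.
- **Other things:** the arm touched none of them. The dish and slide box look unmoved in the last view; I did not check the bottle, forceps or pen again.

**Not fully confirmed**
- **Clip angles:** these were too small to measure in the pictures, so I judged the snap by the force and the chamber's position.
- **Camera disagreement:** the two cameras differed by up to about 4 mm on the reader. I corrected for that by comparing against the held chamber and the rails.

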